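# Turn the bearing block bore-up and set it under the drill guide

## Task

The aluminium block lies on the bench with its bored face down. Tip it over its bottom edges on the bench, a quarter turn at a time and never raising it more than 3 cm clear of the bench, letting it settle on each face, until the round bore looks up; then bring it in under the head of the drilling stand, square and flush against the wooden fence with the bore centred under the guide bush, and leave it standing there. Push it against the fence gently, do not bump the stand, and leave the other things on the bench where they are.

Things in the scene. Friction and masses are not known exactly. Their poses are not given: they have to be found in the camera images.
- block: plain aluminium bearing block, a 56 mm cube of about 0.4 kg; origin at its centre, axes square to its faces. Its -z face has a round blind bore, 26 mm wide and 12 mm deep, in the middle; that face starts on the bench (z axis up), so two quarter turns bring it up. Other faces plain, but for two small flush pin ends on the +y face. Pinch it across any two opposite upright faces.
- bore_mouth (a point): centre of the bore's mouth, in the block's bored face, 28 mm from the block's centre along the block's -z axis
- guide_stand: rigid grey drilling stand screwed to the bench. Origin on the bench surface straight below its guide bush; z up, +x from the open front towards the column at the back, 95 mm behind the origin, top at 295 mm. A block flush against its fence and centred has its centre at x = 0, y = 0 of this frame. The bench before the fence is flat and clear.
- fence_mid (a point): middle of the wooden fence's front face, at bench level: 28 mm along the stand's +x from its origin. The fence is a rigid bar 30 mm high, 170 mm long along the stand's y
- head_front (a point): middle of the lower front edge of the stand's head, which overhangs the block's place: in the stand's frame x -53 to +32 mm, y -45 to +45 mm, z 150 to 225 mm. A gripper pointing straight down does not fit under it: come in from the front, fingers pointing forward and down, leaning 30 to 45 degrees from vertical
- bush_tip (a point): centre of the lower end of the steel guide bush (22 mm thick, tapering to 14 mm), 122 mm above the bench on the stand's z axis
- sanding_block: bystander: cork block wrapped in abrasive paper, 64x112x30 mm; origin under its middle
- tape_measure: bystander: yellow tape measure, 36x84x65 mm; origin under its middle
- oil_stone: bystander: two-grit sharpening stone, 50x160x25 mm; origin under its middle
- driver_amber: bystander: screwdriver with an amber handle, 25x180x26 mm; origin under its middle
- drill_bit: bystander: dark twist drill, 12x140x12 mm; origin under its middle
Things that resemble listed ones, but are neither listed nor needed, are in the scene too. Of the things like the block, leave any that is black or purple; of the rest the smaller one is meant.

How it is judged:
On the way, in this order (a step that is already met when the one before it is completed fails the run):
1. the block rests on a plain side face, the bore looking sideways (angle between block's own z axis and vertical between 1.48 and 1.66 rad and height (world z) of block below 0.0295 m and linear speed of block below 0.03 m/s and angular speed of block below 0.3 rad/s), for 0.2 s.
2. the block rests with the bore looking straight up (angle between block's own z axis and vertical above 3.06 rad and height (world z) of block below 0.0295 m and linear speed of block below 0.03 m/s and angular speed of block below 0.3 rad/s), for 0.2 s.
At the end, for the whole second after the job is handed in: The block stands still on the bench, bore up, released, its back face within 2.5 mm of the fence and square to it within 0.05 rad (3 degrees), the bore's centre within 6 mm sideways of the guide bush's axis (angle between block's own z axis and vertical above 3.08 rad and height (world z) of block below 0.0295 m and linear speed of block below 0.03 m/s and angular speed of block below 0.3 rad/s and x of block in the frame of guide_stand between -0.0025 and 0.0025 m and y of block in the frame of guide_stand between -0.006 and 0.006 m and (angle between the x axis of block and the x axis of guide_stand, either way round below 0.05 rad or angle between the x axis of block and the y axis of guide_stand, either way round below 0.05 rad)); the robot touches nothing.
It fails at once if the block is picked up well off the bench (its centre over 75 mm high; tipping raises it to 40 mm) (height (world z) of block above 0.075 m).
It fails at once if the block is pressed against the stand with more than 40 N (contact force between block and guide_stand above 40 N).
It fails at once if the robot bumps the stand with more than 15 N (contact force between any of the arm, the fingers and guide_stand above 15 N).
It fails at once if a bystander is moved more than 30 mm (distance of any of sanding_block, tape_measure, oil_stone, driver_amber, drill_bit from where it was at the start of the episode above 0.03 m).
It also fails if it takes over 72 s, if anything falls off the work surface, if the arm or the gripper's body presses on something with over 40 N, if the wrist force passes 120 N, or if a joint passes its speed limit or range.

## Robot

A 6-joint arm with a two-finger parallel gripper is mounted at the origin on a cart in front of the work surface, level with it; the furniture and walls round the work are solid. World frame = base frame: x ahead of the robot, y to its left, z up, the work surface at z = 0. Lengths are in m, angles in rad, forces in N, time in s.
With the tool pointing down it reaches from about 0.375 to 0.975 m from the base axis. Payload 3.8 kg.
Tool frame: the origin (TCP) lies between the finger pads; the fingertips stand 17 mm ahead of it and the grasp point (between the pads) lies 2 mm behind it; z points along the fingers, y is the line along which they close (so a half turn about z gives the same grasp; the last joint's range is limited). The gripper opens to 85 mm and grips with 20 to 120 N. Pads are 22 mm wide; open, the fingers measure 114 mm over their backs; the gripper's body (76 mm by 85 mm) begins 54 mm behind the grasp point. The pads swing forward as they close: fully open they stand 13 mm farther back than shut.
Start: joints at [-1.309, 0.264, 1.604, -0, 1.274, -0.037], TCP at [0.199, -0.645, 0.248] pointing down, gripper open.
Joint ranges: [-2.63, 2.63], [-0.94, 2.18], [0.31, 2.57], [-1.31, 4.45], [0, 2.66], [-2.55, 2.55]. Speed limits (rad/s): [2.57, 2.57, 3.14, 3.14, 3.14, 3.14].

## Interface

Orientations are given as a rotation vector (axis times angle).
In Python, from workcell import bot gives the robot as it stands.
- The arm moves only by the tool play_rows, never from a script. Its argument "steps" is one flat list of numbers, 4 for each row, row after row: the shift along the tool's x, y, z in m, then the turn about the tool's z in rad. A call has 1 to 10 rows; each row is the pose to reach, as a shift and turn from the pose commanded when the call began, along the tool's axes at that moment; what a row does not reach only later rows make up. A row lasts 1/8 s, in which the tool goes at most 62.5 mm and 10.7 degrees, less where a joint would pass 70% of its speed; a pose out of reach is approached as far as the arm can. A call with a gripper value outside its range is refused whole. "jaw" is the closure in counts, from 0 (fully open) to 255 (shut), set as the call begins (left out, the last holds). The fingers move at their own pace and stop on an object; "grip_force" is the grip in N (left out, the last holds). Time passes only in rows, so rows that repeat a pose let the fingers close. It gives the time, the measured TCP pose, the force, the opening and the grip force at its end, in the units of the state.
- bot.read_state(): the state, without advancing time (a new reading comes with each control period).
- bot.read_camera(name): name is "scene" or "top"; returns a dict with "pixels" (400x640x3 uint8, blue, green, red), "mtx" (3x3 intrinsics, pixels), "R" (3x3) and "t" (3): a world point X has camera coordinates R X + t. Camera axes: x right, y down, z forward; pixel columns grow to the right and rows downward; lengths in m; the calibration is good to about 2 mm. A picture is of the moment at which its call begins. There is no depth.
- bot.finish_job(): hands the job in; it is judged then, once.
The state is a dict: "time": time; "q": joint angles; "joint_vel": joint speeds; "joint_torque": joint torques, N m; "tool_pos": TCP position; "tcp_rot": TCP orientation; "wrist_force": force on the tool from outside, world axes, zero at the start; "torque": the same for the moment, N m; "width": opening from 0.0 (shut) to 1.0 (fully open); "grip_force": force on a finger pad.
Only numpy, scipy, OpenCV 4.12 (cv2) and the standard library are available. Lean on these libraries where they do the work, as an engineer would, in place of code of your own. Each camera call takes 0.05 s, during which the arm holds its last target. There are 200 camera calls.

## Working session

There is one attempt and no reset: what is moved stays moved. The work goes in short steps, Python scripts to look and compute and a tool call to move; the robot and the scene stay as the last step left them, time stands still between calls to the robot, and variables do not carry over. Pictures are saved under pics/ and viewed, at most 10 in all, crops included, and the job is handed in when it is done.

Besides the shell and the picture viewer there is one more tool, called after "Emit:" by a JSON object that holds its "fn" and its "kwargs", one argument or row to a line. play_rows: Moves the arm, as the interface text tells. Its arguments: {"type":"object","properties":{"steps":{"type":"array"},"jaw":{"type":"number"},"grip_force":{"type":"number"}},"required":["steps"]}

```bash
mkdir -p pics; ls
python3 - <<'E'
from workcell import bot
import cv2,numpy as np
s=bot.read_state(); print({k:np.round(v,3).tolist() for k,v in s.items()})
for n in("scene","top"):
    c=bot.read_camera(n); cv2.imwrite(f"pics/{n}0.png",c["pixels"]); print(n,c["mtx"].tolist(),np.round(c["R"],4).tolist(),np.round(c["t"],4).tolist())
E
```

```text
pics
{'time': 0.0, 'q': [-1.309, 0.265, 1.605, -0.0, 1.274, -0.037], 'joint_vel': [-0.001, -0.002, -0.0, -0.0, -0.0, 0.001], 'joint_torque': [0.001, -51.511, -36.731, 0.0, 0.013, -0.0], 'tool_pos': [0.199, -0.644, 0.247], 'tcp_rot': [-3.104, -0.467, 0.0], 'wrist_force': [-0.348, 0.165, -0.34], 'torque': [0.019, -0.013, 0.042], 'grip_force': 0.0, 'width': 0.995}
scene [[437.9092248151655, 0.0, 315.75624883216136], [0.0, 437.9092248151655, 199.0494440273406], [0.0, 0.0, 1.0]] [[-0.8215, -0.5702, 0.0069], [-0.2571, 0.3596, -0.897], [0.5089, -0.7387, -0.442]] [0.3129, 0.2477, 1.3376]
top [[488.21141923931646, 0.0, 314.3619251692963], [0.0, 488.21141923931646, 196.64101674278456], [0.0, 0.0, 1.0]] [[-0.0889, -0.996, 0.0016], [-0.7786, 0.0685, -0.6238], [0.6212, -0.0567, -0.7816]] [-0.0368, 0.4254, 1.7598]
```

View pics/scene0.png

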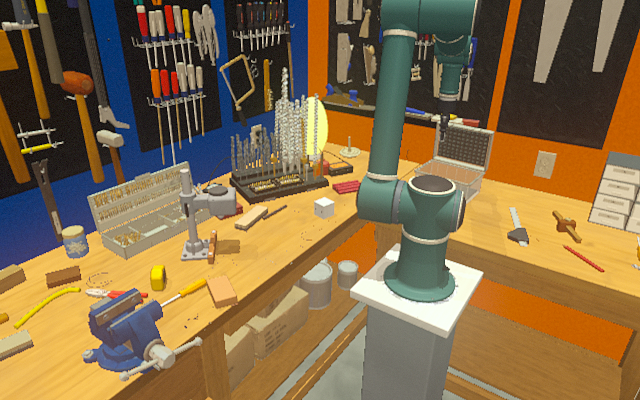

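View pics/top0.png

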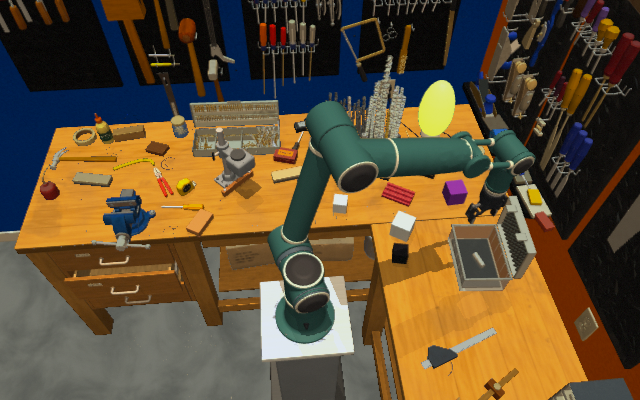

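The scene view shows the stand at about (198,225) and a pale cube at (323,207). The top view shows pale cubes at (340,203), the smaller, and (403,225), the larger. The stand is at (235,170), with the fence at (238,185). I'll enlarge these regions.

```bash
cat > h.py <<'E'
import cv2,numpy as np
from workcell import bot
def ray(c,u,v,z):
    """world point at height z seen at pixel u,v"""
    R,t=c["R"],c["t"]; o=-R.T@t; d=R.T@np.linalg.inv(c["mtx"])@np.array([u,v,1.]); return o+d*(z-o[2])/d[2]
def proj(c,X):
    p=c["R"]@np.asarray(X,float)+c["t"]; p=c["mtx"]@p; return p[:2]/p[2]
def tri(c1,p1,c2,p2):
    P=[c["mtx"]@np.c_[c["R"],c["t"]] for c in(c1,c2)]
    X=cv2.triangulatePoints(P[0],P[1],np.array(p1,float),np.array(p2,float)).ravel(); return X[:3]/X[3]
def crop(im,x,y,w,h,k): return cv2.resize(im[y:y+h,x:x+w],None,fx=k,fy=k,interpolation=cv2.INTER_CUBIC)
def cam(n):
    c=bot.read_camera(n)
    for k in("mtx","R","t"): c[k]=np.array(c[k])
    return c
E
python3 - <<'E'
from h import *
a=cv2.imread("pics/scene0.png");b=cv2.imread("pics/top0.png")
cv2.imwrite("pics/c1.png",np.vstack([crop(a,170,160,200,75,4)[:,:800],crop(b,200,135,200,75,4)]))
for n,x in(("scene",a),("top",b)):
    c=cam(n)
    m=((x.min(2)>150)&(x.max(2).astype(int)-x.min(2)<25)).astype(np.uint8)
    k,l,st,ce=cv2.connectedComponentsWithStats(m)
    for i in range(1,k):
        if 60<st[i,4]<1500: print(n,st[i],ce[i].round(1),ray(c,*ce[i],0.04).round(3))
E
```

```text
scene [194 188  41  13 232] [217.4 195.8] [ 0.867 -0.005  0.04 ]
scene [315 197  19  10 102] [324.  201.7] [ 0.488 -0.211  0.04 ]
scene [510 208  11  20 110] [514.9 217.6] [-0.159 -0.512  0.04 ]
scene [181 242  27  17 174] [193.4 252.5] [0.625 0.331 0.04 ]
scene [385 250  15  11 120] [392.3 254.9] [ 0.102 -0.023  0.04 ]
scene [303 258  29  23 345] [318.7 272. ] [0.241 0.187 0.04 ]
scene [339 261  18  11 157] [347.3 266.3] [0.186 0.113 0.04 ]
scene [155 349  14  11  87] [161.4 353.8] [0.357 0.661 0.04 ]
top [229 142  12   6  65] [234.4 144.3] [0.845 0.256 0.04 ]
top [334 194  14  12 140] [340.2 199.5] [ 0.482 -0.188  0.04 ]
top [507 197  28  56 310] [521.5 223.6] [ 0.296 -0.9    0.04 ]
top [392 211  24  20 294] [403.6 220.8] [ 0.351 -0.43   0.04 ]
top [498 225  17  50 145] [506.6 249.7] [ 0.18  -0.799  0.04 ]
top [450 328  46  25 289] [473.3 340.1] [-0.162 -0.565  0.04 ]
```

View pics/c1.png

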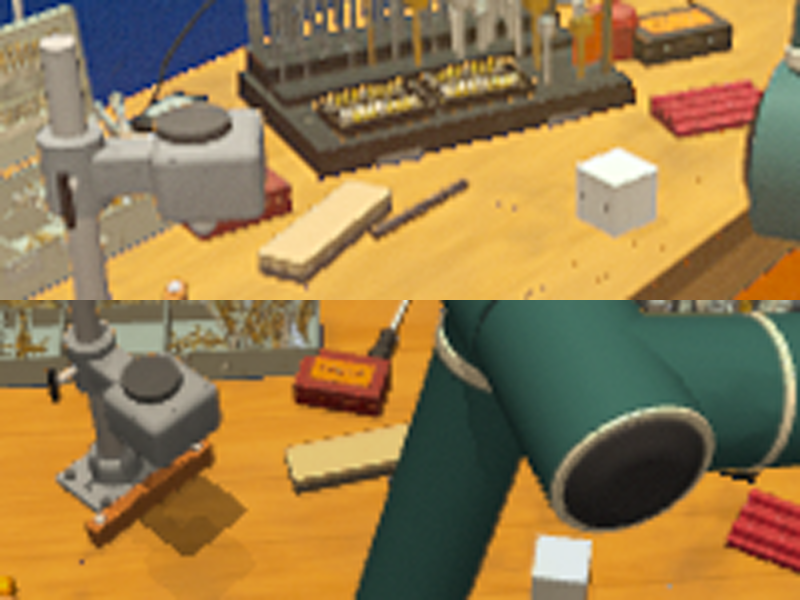

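The crop shows the block in the scene view with top corners at about (314,206), (325,197) and (334,204), and two pin ends on its left face. The stand's fence is the orange bar, running from (222,192) to (253,172) in the top view. Next I'll zoom in for the fence and stand corners.

Run:
```python
from h import *
a=cv2.imread("pics/scene0.png");b=cv2.imread("pics/top0.png")
A=crop(a,165,180,80,85,7);B=crop(b,212,155,50,50,12)[:595]
B=B[:,:]; H=595
cv2.imwrite("pics/c2.png",cv2.resize(np.hstack([np.pad(A,((0,0),(0,0),(0,0))),B]),(800,410)) if 0 else np.hstack([A[:,:][:595][:, :],B])[:, :][:, -800:] if 0 else crop(b,212,140,55,60,10))
cv2.imwrite("pics/c3.png",A)
```

```text
(no output)
```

View pics/c2.png

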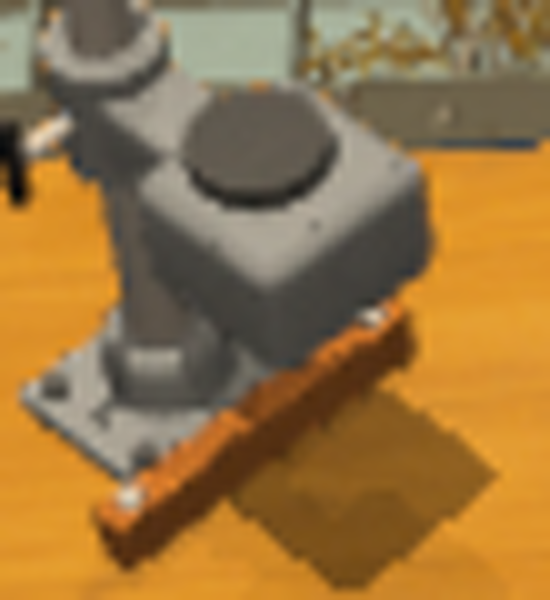

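View pics/c3.png

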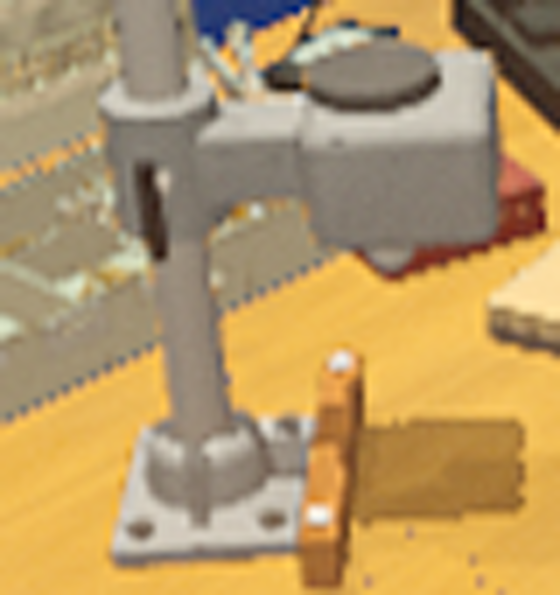

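Run:
```python
from h import *
s=cam("scene");t=cam("top")
T=lambda x,y:(212+x/10-.45,140+y/10-.45); S=lambda x,y:(165+x/7-.43,180+y/7-.43)
s1=tri(s,S(318,514),t,T(130,496));s2=tri(s,S(341,361),t,T(372,317)); print("screws",s1,s2,s2-s1,np.linalg.norm(s2-s1))
for n,p in(("s1",(130,496)),("s2",(372,317))):print(n,"top@.031",ray(t,*T(*p),.031))
for n,p in(("s1",(318,514)),("s2",(341,361))):print(n,"scene@.031",ray(s,*S(*p),.031))
f1=ray(t,*T(125,568),0);f2=ray(t,*T(410,358),0);print("front bottom",f1,f2,np.linalg.norm(f1-f2),np.arctan2(*(f1-f2)[1::-1]))
print("near corner scene",ray(s,*S(342,582),0))
print("disk tri",tri(s,S(372,75),t,T(260,140)))
h=[ray(t,*T(*p),.225) for p in((268,285),(425,172),(142,185))];print("head",h,np.linalg.norm(h[0]-h[1]),np.linalg.norm(h[0]-h[2]))
hs=[ray(s,*S(*p),.225) for p in((492,58),)];print("head far front scene",hs)
# block corners
for nm,c in(("scene",s),("top",t)):
    x=c["pixels"]; m=((x.min(2)>150)&(x.max(2).astype(int)-x.min(2)<25)).astype(np.uint8)
    k,l,st,ce=cv2.connectedComponentsWithStats(m)
    p=(324,202) if nm=="scene" else (340,200)
    cn=max(cv2.findContours((l==l[p[1],p[0]]).astype(np.uint8),0,1)[0],key=len)
    q=cv2.boxPoints(cv2.minAreaRect(cn)) if nm=="top" else cv2.approxPolyDP(cn,2.,True)[:,0]
    w=np.array([ray(c,*p,.056) for p in q]);print(nm,q.tolist(),w.round(4).tolist(),ce[l[p[1],p[0]]],ray(c,*ce[l[p[1],p[0]]],.056))
# gray face crops
cv2.imwrite("pics/c4.png",np.hstack([crop(s["pixels"],300,185,40,40,10),crop(t["pixels"],320,180,40,40,10)]))
```

```text
screws [0.58818767 0.29551035 0.0324721 ] [0.68222691 0.19225414 0.03190591] [ 0.09403923 -0.10325621 -0.00056618] 0.13966224751834988
s1 top@.031 [0.58860423 0.2955375  0.031     ]
s2 top@.031 [0.68192932 0.19208149 0.031     ]
s1 scene@.031 [0.59120044 0.29367447 0.031     ]
s2 scene@.031 [0.68513009 0.19066122 0.031     ]
front bottom [0.57451136 0.30169931 0.        ] [ 6.83858486e-01  1.78402974e-01 -2.22044605e-16] 0.16479921296716507 2.29630654831354
near corner scene [0.5776537  0.29566868 0.        ]
disk tri [0.6110074  0.21763937 0.21949685]
head [array([0.52773154, 0.21323653, 0.225     ]), array([0.58274257, 0.15166129, 0.225     ]), array([0.58547498, 0.26332564, 0.225     ])] 0.08256951140347021 0.07644098224894849
head far front scene [array([0.57053973, 0.1813369 , 0.225     ])]
scene [[315, 202], [323, 206], [333, 203], [324, 197]] [[0.4973, -0.1619, 0.056], [0.4534, -0.1518, 0.056], [0.4362, -0.195, 0.056], [0.4935, -0.2186, 0.056]] [324.03883495 201.68932039] [ 0.47044621 -0.18439228  0.056     ]
top [[333.1097717285156, 204.01220703125], [334.2682800292969, 193.58538818359375], [347.1097717285156, 195.01220703125], [345.9512634277344, 205.43902587890625]] [[0.449, -0.1542, 0.056], [0.5033, -0.1652, 0.056], [0.491, -0.2177, 0.056], [0.4371, -0.2058, 0.056]] [340.18571429 199.51428571] [ 0.46984466 -0.18601093  0.056     ]
```

View pics/c4.png

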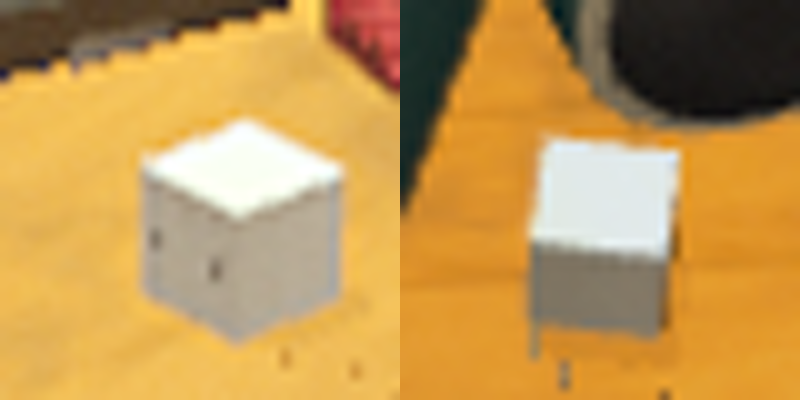

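Block top corners are clear in both views: scene (314,201), (324,197), (334,202), (323,206), and the pinned face is at lower left. My estimates so far:
- **Stand:** origin about (0.609, 0.2195), yaw about 0.736.
- **Block:** centre about (0.470, -0.185), yaw about -0.21.

The rows keep the tool's lean fixed, so I need to see what the arm does at the edge of its reach. I'll raise it, which also clears the view.

Emit:
{"fn": "play_rows", "kwargs": {
  "steps": [0,0,-0.06,0,0,0,-0.12,0,0,0,-0.18,0,0,0,-0.24,0,0,0,-0.3,0,0,0,-0.36,0,0,0,-0.42,0,0,0,-0.48,0,0,0,-0.54,0,0,0,-0.6,0],
  "jaw": 0,
  "grip_force": 20
}}

```text
time: 1.55
tool_pos: [0.1883, -0.6118, 0.7783]
tcp_rot: [3.083, 0.464, 0.006]
wrist_force: [0.9, -1.4, -0.2]
width: 1.002
grip_force: 0.0
```

Run:
```python
from h import *
s=bot.read_state(); print({k:np.round(v,3).tolist() for k,v in s.items()})
```

```text
{'time': 1.55, 'q': [-1.312, 0.468, 0.315, 0.002, 2.334, -0.039], 'joint_vel': [-0.01, -0.254, -0.037, 0.006, 0.081, -0.007], 'joint_torque': [0.229, -55.745, -29.091, 0.005, 0.374, 0.008], 'tool_pos': [0.188, -0.612, 0.778], 'tcp_rot': [3.083, 0.464, 0.006], 'wrist_force': [0.924, -1.375, -0.151], 'torque': [-0.006, -0.043, -0.032], 'grip_force': 0.0, 'width': 1.002}
```

Emit:
{"fn": "play_rows", "kwargs": {
  "steps": [0,0,-0.06,0,0,0,-0.12,0,0,0,-0.18,0,0,0,-0.24,0,0,0,-0.3,0,0,0,-0.3,0]
}}

```text
time: 2.3
tool_pos: [0.159, -0.516, 0.8516]
tcp_rot: [3.047, 0.459, 0.014]
wrist_force: [0.9, 0.2, 0.2]
width: 1.003
grip_force: 0.0
```

Emit:
{"fn": "play_rows", "kwargs": {
  "steps": [0,0,0.05,0,0,0,0.1,0,0,0,0.1,0]
}}

```text
time: 2.68
tool_pos: [0.1612, -0.5237, 0.7345]
tcp_rot: [3.08, 0.464, 0.009]
wrist_force: [0.7, -2.3, -2.1]
width: 0.996
grip_force: 0.0
```

Run:
```python
from h import *
s=bot.read_state(); print({k:np.round(v,3).tolist() for k,v in s.items() if k in('q','tool_pos','tcp_rot')})
```

```text
{'q': [-1.319, 0.12, 0.879, 0.003, 2.115, -0.046], 'tool_pos': [0.161, -0.524, 0.735], 'tcp_rot': [3.08, 0.464, 0.009]}
```

Emit:
{"fn": "play_rows", "kwargs": {
  "steps": [0,0,-0.06,0,0,0,-0.12,0,0,0,-0.18,0,0,0,-0.24,0,0,0,-0.3,0,0,0,-0.36,0,0,0,-0.4,0,0,0,-0.4,0]
}}

```text
time: 3.68
tool_pos: [0.0978, -0.3212, 0.9343]
tcp_rot: [3.088, 0.465, 0.014]
wrist_force: [0.3, 0.0, 0.1]
width: 1.001
grip_force: 0.0
```

Emit:
{"fn": "play_rows", "kwargs": {
  "steps": [0,0,0,0,0,0,0,0]
}}

```text
time: 3.92
tool_pos: [0.0981, -0.3223, 0.9338]
tcp_rot: [3.089, 0.465, 0.014]
wrist_force: [-0.1, 0.2, -0.3]
width: 1.001
grip_force: 0.0
```

Emit:
{"fn": "play_rows", "kwargs": {
  "steps": [0,0,0,0,0,0,0,0]
}}

```text
time: 4.18
tool_pos: [0.098, -0.322, 0.934]
tcp_rot: [3.088, 0.465, 0.014]
wrist_force: [-0.2, -0.3, 0.8]
width: 1.0
grip_force: 0.0
```

Run:
```python
from h import *
s=bot.read_state(); print({k:np.round(v,3).tolist() for k,v in s.items() if k in('q','tool_pos','tcp_rot')})
```

```text
{'q': [-1.357, 0.15, 0.311, 0.017, 2.662, -0.07], 'tool_pos': [0.098, -0.322, 0.934], 'tcp_rot': [3.088, 0.465, 0.014]}
```

The arm keeps the reached pose as the new command, and it gives way in lean only at joint limits, which I can use later at the stand. Tipping comes first, with the tool vertical. Next I'll compute the block's corners and the move.

```bash
cat >> h.py <<'E'
from scipy.spatial.transform import Rotation as Ro
def to(pos,az=None):
    """tool-frame shift to reach pos and turn about tool z putting the closing axis (mod pi) at azimuth az"""
    s=bot.read_state(); R=Ro.from_rotvec(s["tcp_rot"]).as_matrix()
    d=R.T@(np.array(pos)-s["tool_pos"]); turn=0
    if az is not None:
        cur=np.arctan2(R[1,1],R[0,1]); turn=-((az-cur+np.pi/2)%np.pi-np.pi/2)
    print("shift",d.round(4),"turn",round(turn,3),"n",np.linalg.norm(d)/.06,"tilt",np.arccos(-R[2,2]).round(3),"yaz",np.arctan2(R[1,1],R[0,1]).round(3),"xaz",np.arctan2(R[1,0],R[0,0]).round(3),"q6",s["q"][5].round(3))
E
python3 - <<'E'
from h import *
s=cam("scene");t=cam("top")
for c,P in((s,[(142,160),(247,118),(343,172),(238,215)]),(t,[(545-400,135),(680-400,150),(665-400,255),(530-400,240)])):
    o=(300,185) if c is s else (320,180)
    w=np.array([ray(c,o[0]+x/10-.45,o[1]+y/10-.45,.056) for x,y in P])
    print(w.round(4).tolist(),w.mean(0).round(4)); e=np.roll(w,-1,0)-w
    print(np.linalg.norm(e,axis=1).round(4),np.degrees(np.arctan2(e[:,1],e[:,0])).round(1))
to([.46,-.235,.15],np.radians(-12))
E
```

```text
[[0.5084, -0.1694, 0.056], [0.496, -0.2241, 0.056], [0.4394, -0.206, 0.056], [0.4521, -0.1522, 0.056]] [ 0.474  -0.1879  0.056 ]
[0.0561 0.0595 0.0552 0.0589] [-102.7  162.3   76.7  -16.9]
[[0.5063, -0.1647, 0.056], [0.4933, -0.2198, 0.056], [0.439, -0.2064, 0.056], [0.4516, -0.1522, 0.056]] [ 0.4726 -0.1858  0.056 ]
[0.0566 0.0559 0.0557 0.056 ] [-103.2  166.2   76.9  -12.9]
shift [0.3666 0.0081 0.7868] turn -1.062 n 14.467631358645239 tilt 0.021 yaz -1.272 xaz 0.299 q6 -0.07
```

The block's edges measure 56 mm, so it is the right cube. Its centre is at (0.473, -0.1865) and its yaw is -13°. Going above its trailing edge now.

Emit:
{"fn": "play_rows", "kwargs": {
  "steps": [0.028,0,0.06,-0.15,0.056,0,0.12,-0.3,0.084,0,0.18,-0.45,0.112,0,0.24,-0.6,0.14,0,0.3,-0.75,0.168,0,0.36,-0.9,0.196,0,0.42,-1.045,0.224,0,0.48,-1.045,0.25,-0.005,0.54,-1.045,0.25,-0.005,0.54,-1.045]
}}

```text
time: 5.52
tool_pos: [0.346, -0.2546, 0.4017]
tcp_rot: [2.432, 1.935, 0.003]
wrist_force: [0.7, 0.0, -0.5]
width: 0.998
grip_force: 0.0
```

Run:
```python
from h import *
to([.466,-.2167,.12],-.227)
```

```text
shift [0.0695 0.1006 0.2833] turn 0.001 n 5.142799479757793 tilt 0.034 yaz -0.226 xaz 1.344 q6 -0.462
```

Emit:
{"fn": "play_rows", "kwargs": {
  "steps": [0.012,0.018,0.05,0,0.024,0.036,0.1,0,0.036,0.054,0.15,0,0.05,0.074,0.21,0,0.0695,0.1,0.26,0,0.0695,0.1006,0.283,0,0.0695,0.1006,0.283,0,0.0695,0.1006,0.283,0]
}}

```text
time: 6.52
tool_pos: [0.4633, -0.2144, 0.1178]
tcp_rot: [2.437, 1.938, 0.004]
wrist_force: [-0.3, -0.7, 0.5]
width: 1.0
grip_force: 0.0
```

Run:
```python
from h import *
to([.466,-.2167,.06],-.227)
s=cam("scene");t=cam("top")
cv2.imwrite("pics/c5.png",np.hstack([crop(s["pixels"],285,160,70,70,5.7),crop(t["pixels"],305,145,70,70,5.7)]))
```

```text
shift [-0.0007  0.0018  0.0579] turn 0.0 n 0.9647824413925 tilt 0.028 yaz -0.227 xaz 1.344 q6 -0.242
```

View pics/c5.png

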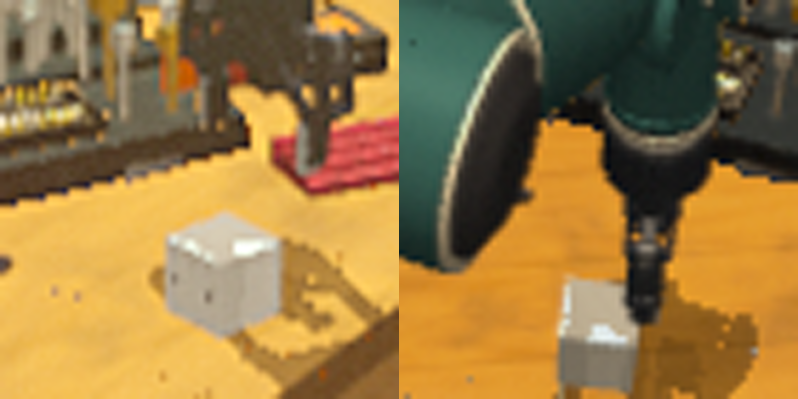

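The gripper sits over the block's trailing (right) edge, open, with the fingers straddling it. Lowering and pinching the corner.

Emit:
{"fn": "play_rows", "kwargs": {
  "steps": [0,0.002,0.03,0,0,0.002,0.058,0,0,0.002,0.058,0]
}}

```text
time: 7.0
tool_pos: [0.4604, -0.2132, 0.055]
tcp_rot: [2.445, 1.943, -0.003]
wrist_force: [-0.9, 0.1, 0.5]
width: 1.003
grip_force: 0.0
```

Emit:
{"fn": "play_rows", "kwargs": {
  "steps": [0,0,0,0,0,0,0,0,0,0,0,0,0,0,0,0],
  "jaw": 100,
  "grip_force": 20
}}

```text
time: 7.5
tool_pos: [0.463, -0.2143, 0.0577]
tcp_rot: [2.44, 1.941, 0.001]
wrist_force: [-1.4, -0.9, 6.5]
width: 0.647
grip_force: 20.8
```

The block is gripped (55 mm opening). I'll start the tipping arc with about 20° and look.

Emit:
{"fn": "play_rows", "kwargs": {
  "steps": [0.004,0,-0.004,0,0.009,0,-0.008,0,0.015,0,-0.0115,0,0.02,0,-0.015,0,0.02,0,-0.015,0]
}}

```text
time: 8.12
tool_pos: [0.4656, -0.193, 0.07]
tcp_rot: [2.442, 1.944, -0.002]
wrist_force: [-0.3, -1.1, -5.1]
width: 0.645
grip_force: 22.2
```

Run:
```python
from h import *
s=cam("scene");t=cam("top")
cv2.imwrite("pics/c6.png",np.hstack([crop(s["pixels"],285,160,70,70,5.7),crop(t["pixels"],305,145,70,70,5.7)]))
```

```text
(no output)
```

View pics/c6.png

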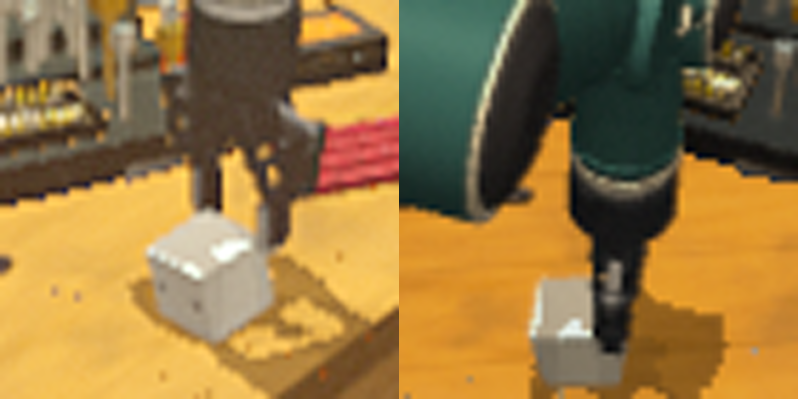

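The block is tipping about its far bottom edge: the left edge now leans about 15°, from (147,250) to (160,303) in the crop. Loosening the grip slightly and continuing along the arc.

Emit:
{"fn": "play_rows", "kwargs": {
  "steps": [0.006,0,-0.003,0,0.012,0,-0.004,0,0.018,0,-0.005,0,0.024,0,-0.0055,0,0.03,0,-0.0055,0,0.0365,0,-0.005,0,0.0365,0,-0.005,0],
  "jaw": 92
}}

```text
time: 9.1
tool_pos: [0.4737, -0.1574, 0.0744]
tcp_rot: [2.442, 1.944, -0.002]
wrist_force: [0.7, -0.1, -5.4]
width: 0.645
grip_force: 22.3
```

```bash
cat >> h.py <<'E'
def blk(name,x0,x1,y0,y1,lo=95,eps=2.0):
    """hull corners of the grey block in a window of a view"""
    c=cam(name); im=c["pixels"].astype(int); m=((im.min(2)>lo)&(im.max(2)-im.min(2)<45)).astype(np.uint8)
    w=np.zeros_like(m); w[y0:y1,x0:x1]=m[y0:y1,x0:x1]
    k,l,st,ce=cv2.connectedComponentsWithStats(w); i=1+st[1:,4].argmax()
    pts=np.argwhere(l==i)[:,::-1].astype(np.int32); h=cv2.approxPolyDP(cv2.convexHull(pts),eps,True)[:,0]
    print(name,"area",st[i,4],"hull",h.tolist()); return c,h,(l==i)
E
python3 - <<'E'
from h import *
blk("scene",285,355,175,235);blk("top",305,375,170,235)
E
```

```text
scene area 354 hull [[325, 214], [315, 221], [306, 215], [304, 205], [313, 198], [324, 198]]
top area 136 hull [[330, 210], [326, 210], [320, 203], [321, 193], [329, 192]]
```

Emit:
{"fn": "play_rows", "kwargs": {
  "steps": [0,0,0,0,0,0,0,0],
  "jaw": 90
}}

```text
time: 9.45
tool_pos: [0.4738, -0.1582, 0.0747]
tcp_rot: [2.443, 1.943, -0.002]
wrist_force: [-0.1, -0.6, -3.8]
width: 0.649
grip_force: 14.8
```

Run:
```python
from h import *
blk("scene",285,355,175,235)
```

```text
scene area 347 hull [[326, 214], [316, 221], [307, 215], [304, 207], [313, 198], [324, 198]]
```

Emit:
{"fn": "play_rows", "kwargs": {
  "steps": [0,0,0,0,0,0,0,0],
  "jaw": 89
}}

```text
time: 9.75
tool_pos: [0.4738, -0.158, 0.0747]
tcp_rot: [2.443, 1.943, -0.002]
wrist_force: [-1.0, -0.4, -4.2]
width: 0.646
grip_force: 8.1
```

Run:
```python
from h import *
blk("scene",285,355,175,235)
```

```text
scene area 354 hull [[317, 221], [307, 215], [304, 207], [312, 192], [324, 198], [326, 214]]
```

Emit:
{"fn": "play_rows", "kwargs": {
  "steps": [0.004,0,0.003,0,0.012,0,0.0045,0,0.02,0,0.0045,0,0.028,0,0.004,0,0.036,0,0.0035,0,0.044,0,0.003,0,0.052,0,0.003,0]
}}

```text
time: 10.68
tool_pos: [0.4865, -0.1073, 0.0716]
tcp_rot: [2.441, 1.942, 0.0]
wrist_force: [-0.1, -0.2, -1.3]
width: 0.656
grip_force: 14.7
```

Run:
```python
from h import *
blk("scene",270,355,175,245)
```

```text
scene area 290 hull [[322, 209], [316, 221], [299, 214], [304, 201]]
```

Run:
```python
from h import *
c=cam("scene"); P=np.array([.4895,-.1073,0]); u=np.array([.225,.974,0]); v=np.array([.974,-.225,0]); z=np.array([0,0,1.])
for f in (15,30,45,60,75,90):
    a=np.radians(f); U=u*np.cos(a)-z*np.sin(a); Z=u*np.sin(a)+z*np.cos(a)
    C0=-.023*U+.022*Z # patch from centre
    pts=[]
    cen=P-C0; cor=np.array([cen+.028*(i*U+j*v+k*Z) for i in(-1,1) for j in(-1,1) for k in(-1,1)])
    cor[:,2]-=cor[:,2].min()
    print(f,cv2.convexHull(np.array([proj(c,x) for x in cor],np.float32))[:,0].round().astype(int).tolist(),"z patch",round(-cor[:,2].min()+ (C0@z-min(.028*(i*U+k*Z)@z for i in(-1,1) for k in(-1,1))),3))
x=c["pixels"].astype(int);m=((x.min(2)>95)&(x.max(2)-x.min(2)<45))
for r in range(190,226,2): print(r,''.join('#' if k else '.' for k in m[r,290:340]), x[r,300:325:3].mean(1).round().astype(int) if 0 else '')
```

```text
15 [[317, 219], [306, 227], [296, 221], [293, 210], [304, 202], [314, 207]] z patch 0.061
30 [[319, 215], [309, 225], [300, 220], [294, 211], [304, 200], [314, 205]] z patch 0.069
45 [[321, 211], [313, 224], [303, 218], [295, 212], [303, 200], [313, 205]] z patch 0.071
60 [[322, 208], [317, 222], [307, 220], [297, 214], [303, 201], [312, 203]] z patch 0.069
75 [[323, 207], [320, 221], [310, 222], [300, 217], [303, 203], [313, 202]] z patch 0.062
90 [[323, 206], [323, 219], [312, 224], [302, 219], [302, 206], [313, 201]] z patch 0.051
190 .................................................. 
192 .................................................. 
194 .................................................. 
196 .................................................. 
198 .................................................. 
200 ..............#................................... 
202 .............####................................. 
204 ............############.......................... 
206 ............############.......................... 
208 ...........#############....###................... 
210 ..........######################.................. 
212 .........######################................... 
214 .........######################................... 
216 .............#################.................... 
218 ................#############..................... 
220 .....................#######...................... 
222 .................................................. 
224 ..................................................
```

The hull (322,209), (316,221), (299,214), (304,201) fits a block tipped about 60°, so the drag worked. Finishing the quarter turn and letting go.

Emit:
{"fn": "play_rows", "kwargs": {
  "steps": [0.007,0,0.001,0,0.014,0,0.004,0,0.021,0,0.007,0,0.027,0,0.011,0,0.031,0,0.014,0,0.031,0,0.014,0]
}}

```text
time: 11.52
tool_pos: [0.4927, -0.0768, 0.0561]
tcp_rot: [2.442, 1.944, -0.002]
wrist_force: [2.7, 1.5, 1.4]
width: 0.653
grip_force: 15.3
```

Emit:
{"fn": "play_rows", "kwargs": {
  "steps": [0,0,0,0,0,0,0,0,0,0,0,0],
  "jaw": 40
}}

```text
time: 11.9
tool_pos: [0.4919, -0.0775, 0.056]
tcp_rot: [2.444, 1.943, -0.003]
wrist_force: [0.6, -0.4, -1.1]
width: 0.842
grip_force: 0.0
```

Emit:
{"fn": "play_rows", "kwargs": {
  "steps": [0,0,-0.04,0,-0.03,0,-0.08,0,-0.08,0,-0.08,0,-0.12,0,-0.08,0,-0.12,0,-0.08,0],
  "jaw": 0
}}

```text
time: 12.52
tool_pos: [0.464, -0.1951, 0.1383]
tcp_rot: [2.446, 1.938, -0.002]
wrist_force: [0.3, 0.1, -0.0]
width: 0.999
grip_force: 0.0
```

Run:
```python
from h import *
c,h,m=blk("scene",270,355,175,245)
t,h2,m2=blk("top",290,375,150,245)
cv2.imwrite("pics/c7.png",np.hstack([crop(c["pixels"],280,180,50,50,8),crop(t["pixels"],300,160,50,50,8)]))
for q in h2: print(q,ray(t,*q,.056).round(4))
for q in h: print(q,ray(c,*q,.056).round(4),ray(c,*q,0).round(4))
to([.5,-.08,.12],-.227)
```

```text
scene area 361 hull [[317, 209], [316, 222], [306, 226], [297, 221], [297, 208], [307, 204]]
top area 223 hull [[324, 193], [323, 210], [312, 209], [312, 197], [317, 192]]
[324 193] [ 0.5102 -0.1229  0.056 ]
[323 210] [ 0.4221 -0.1098  0.056 ]
[312 209] [ 0.4311 -0.0657  0.056 ]
[312 197] [ 0.4933 -0.0711  0.056 ]
[317 192] [ 0.5181 -0.0942  0.056 ]
[317 209] [ 0.4579 -0.1184  0.056 ] [ 0.5186 -0.2071  0.    ]
[316 222] [ 0.4044 -0.0348  0.056 ] [ 0.4611 -0.1173  0.    ]
[306 226] [0.4165 0.0086 0.056 ] [ 0.4741 -0.0706  0.    ]
[297 221] [ 0.4633 -0.0017  0.056 ] [ 0.5244 -0.0817  0.    ]
[297 208] [ 0.5235 -0.0816  0.056 ] [ 0.589  -0.1675  0.    ]
[307 204] [ 0.5124 -0.1302  0.056 ] [ 0.5771 -0.2198  0.    ]
shift [0.1183 0.009  0.0163] turn -0.001 n 1.9969049516657678 tilt 0.019 yaz -0.228 xaz 1.342 q6 -0.202
```

Scene hull edges are vertical again, so the block rests flat on its side, centred near (0.492, -0.100) at yaw about -13°. Moving on to the second tip.

Emit:
{"fn": "play_rows", "kwargs": {
  "steps": [0.02,0.004,0.02,0,0.05,0.007,0.038,0,0.0665,0.007,0.038,0,0.0665,0.007,0.038,0]
}}

```text
time: 13.12
tool_pos: [0.4872, -0.1289, 0.0995]
tcp_rot: [2.44, 1.947, -0.002]
wrist_force: [-0.2, -0.3, 0.8]
width: 1.002
grip_force: 0.0
```

Run:
```python
from h import *
to([.485,-.1307,.06],-.227)
```

```text
shift [-0.0017 -0.0023  0.0395] turn 0.004 n 0.6593859859739524 tilt 0.02 yaz -0.223 xaz 1.347 q6 -0.067
```

Emit:
{"fn": "play_rows", "kwargs": {
  "steps": [-0.002,-0.002,0.02,0,-0.002,-0.002,0.0395,0,-0.002,-0.002,0.0395,0]
}}

```text
time: 13.5
tool_pos: [0.484, -0.1327, 0.0592]
tcp_rot: [2.444, 1.944, -0.004]
wrist_force: [-0.0, 0.2, 0.2]
width: 1.0
grip_force: 0.0
```

Emit:
{"fn": "play_rows", "kwargs": {
  "steps": [0,0,0,0,0,0,0,0,0,0,0,0,0,0,0,0],
  "jaw": 89
}}

```text
time: 14.0
tool_pos: [0.4852, -0.1326, 0.0601]
tcp_rot: [2.442, 1.943, -0.001]
wrist_force: [-0.9, -0.5, 0.8]
width: 0.651
grip_force: 0.5
```

Emit:
{"fn": "play_rows", "kwargs": {
  "steps": [0.004,0,-0.004,0,0.009,0,-0.008,0,0.015,0,-0.0115,0,0.02,0,-0.0155,0,0.02,0,-0.0155,0]
}}

```text
time: 14.62
tool_pos: [0.4898, -0.1123, 0.0755]
tcp_rot: [2.441, 1.944, -0.001]
wrist_force: [0.8, -0.4, -0.2]
width: 0.649
grip_force: 0.0
```

Run:
```python
from h import *
c,h,m=blk("scene",260,355,175,245)
```

```text
scene area 355 hull [[313, 201], [316, 208], [315, 221], [307, 226], [296, 222], [296, 210]]
```

Jaw 89 barely touched and the block stayed put. Going back with a firmer grip.

Emit:
{"fn": "play_rows", "kwargs": {
  "steps": [-0.02,0,-0.005,0,-0.02,0,0.0155,0,-0.02,0,0.0155,0],
  "jaw": 70
}}

```text
time: 15.05
tool_pos: [0.4833, -0.1322, 0.0583]
tcp_rot: [2.446, 1.944, -0.005]
wrist_force: [0.1, 0.6, 0.7]
width: 0.725
grip_force: 0.0
```

Emit:
{"fn": "play_rows", "kwargs": {
  "steps": [0,0,0,0,0,0,0,0,0,0,0,0],
  "jaw": 90
}}

```text
time: 15.42
tool_pos: [0.4854, -0.1325, 0.0603]
tcp_rot: [2.442, 1.943, -0.001]
wrist_force: [0.3, 0.0, 0.7]
width: 0.649
grip_force: 0.0
```

Emit:
{"fn": "play_rows", "kwargs": {
  "steps": [0,0,0,0,0,0,0,0],
  "jaw": 91
}}

```text
time: 15.68
tool_pos: [0.4851, -0.1325, 0.0599]
tcp_rot: [2.442, 1.943, -0.002]
wrist_force: [0.7, 0.3, 0.1]
width: 0.648
grip_force: 0.0
```

Emit:
{"fn": "play_rows", "kwargs": {
  "steps": [0.002,0,0.003,0,0.002,0,0.003,0,0.002,0,0.003,0],
  "jaw": 93
}}

```text
time: 16.05
tool_pos: [0.4854, -0.1305, 0.0566]
tcp_rot: [2.443, 1.943, -0.002]
wrist_force: [0.2, 0.2, -1.0]
width: 0.634
grip_force: 0.0
```

Run:
```python
from h import *
c,h,m=blk("scene",260,355,175,245)
print(bot.read_state()["grip_force"],bot.read_state()["width"])
```

```text
scene area 362 hull [[317, 204], [318, 211], [314, 222], [306, 226], [296, 221], [297, 208], [306, 204]]
0.0 0.6360686639954393
```

Run:
```python
from h import *
c=cam("scene");t=cam("top")
cv2.imwrite("pics/c8.png",np.hstack([crop(c["pixels"],282,180,50,55,8),crop(t["pixels"],295,165,50,55,8)]))
```

```text
(no output)
```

View pics/c8.png

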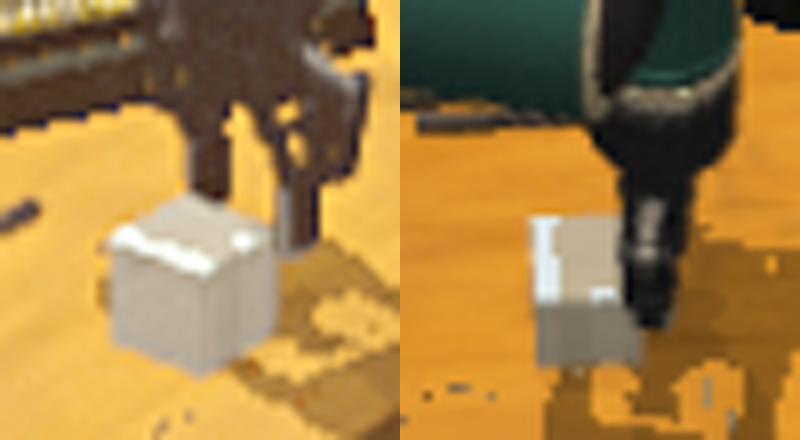

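The block stands flat on its side, and the fingers are just behind its trailing edge, so the pinch missed by a few mm. Remeasuring from the corners: scene bottom (295.6,222.4), (306.3,226.8), (316.3,219.3), and the left side in the top view.

Run:
```python
from h import *
c=cam("scene");t=cam("top")
b=[ray(c,*p,0)[:2] for p in((295.56,222.4),(306.3,226.8),(316.3,219.3))]
print("scene",np.round(b,4).tolist(),[np.linalg.norm(b[i]-b[i+1]).round(4) for i in(0,1)],((b[0]+b[2])/2).round(4))
p1,p2=ray(t,310.8,191.4,.056),ray(t,311.2,202.1,.056);q1,q2=ray(t,311.8,210.2,0),ray(t,324.6,210.6,0)
print("top",p1.round(4),p2.round(4),q1.round(4),q2.round(4))
to([.485,-.12,.056],-.227)
```

```text
scene [[0.5223, -0.0699], [0.4697, -0.0664], [0.4722, -0.1353]] [np.float64(0.0527), np.float64(0.0689)] [ 0.4973 -0.1026]
top [ 0.5236 -0.0686  0.056 ] [ 0.4668 -0.0655  0.056 ] [ 0.4671 -0.0678  0.    ] [ 0.4603 -0.1213  0.    ]
shift [ 0.0103 -0.0029  0.0006] turn 0.0 n 0.17787632673092255 tilt 0.02 yaz -0.227 xaz 1.344 q6 -0.066
```

The block has turned to a yaw of about -5°, centre (0.493, -0.0955). Re-aiming with the jaw open.

Emit:
{"fn": "play_rows", "kwargs": {
  "steps": [0,0,-0.02,0,0,0,-0.02,0],
  "jaw": 0
}}

```text
time: 16.55
tool_pos: [0.4867, -0.1307, 0.0781]
tcp_rot: [2.44, 1.941, 0.001]
wrist_force: [0.5, 0.6, 0.7]
width: 0.996
grip_force: 0.0
```

Run:
```python
from h import *
to([.4903,-.1255,.058],-.087)
```

```text
shift [0.0062 0.0019 0.0201] turn -0.14 n 0.35168059496524445 tilt 0.023 yaz -0.227 xaz 1.344 q6 -0.067
```

Emit:
{"fn": "play_rows", "kwargs": {
  "steps": [0.006,0.002,0.005,-0.14,0.006,0.002,0.02,-0.14,0.006,0.002,0.02,-0.14]
}}

```text
time: 16.92
tool_pos: [0.4869, -0.1247, 0.0544]
tcp_rot: [2.306, 2.109, -0.008]
wrist_force: [-0.4, -0.4, 0.7]
width: 1.003
grip_force: 0.0
```

Emit:
{"fn": "play_rows", "kwargs": {
  "steps": [0,0,0,0,0,0,0,0,0,0,0,0,0,0,0,0],
  "jaw": 95
}}

```text
time: 17.42
tool_pos: [0.4893, -0.1255, 0.0571]
tcp_rot: [2.3, 2.108, -0.003]
wrist_force: [2.0, -1.2, 0.3]
width: 0.646
grip_force: 21.7
```

Emit:
{"fn": "play_rows", "kwargs": {
  "steps": [0.004,0,-0.004,0,0.009,0,-0.008,0,0.015,0,-0.0115,0,0.02,0,-0.0155,0,0.02,0,-0.0155,0],
  "jaw": 90
}}

```text
time: 18.05
tool_pos: [0.4902, -0.1043, 0.0719]
tcp_rot: [2.3, 2.11, -0.004]
wrist_force: [-0.1, 0.2, -3.3]
width: 0.646
grip_force: 15.9
```

Emit:
{"fn": "play_rows", "kwargs": {
  "steps": [0,0,0,0,0,0,0,0],
  "jaw": 89
}}

```text
time: 18.3
tool_pos: [0.4901, -0.105, 0.0717]
tcp_rot: [2.301, 2.109, -0.004]
wrist_force: [0.4, 0.8, -4.7]
width: 0.648
grip_force: 8.6
```

Run:
```python
from h import *
c,h,m=blk("scene",260,355,175,245)
```

```text
scene area 376 hull [[315, 218], [305, 226], [296, 222], [293, 211], [300, 203], [313, 202]]
```

Emit:
{"fn": "play_rows", "kwargs": {
  "steps": [0.004,0,0.002,0,0.012,0,0.002,0,0.02,0,0.002,0,0.028,0,0.0015,0,0.036,0,0.001,0,0.044,0,0.0005,0,0.052,0,0.0005,0]
}}

```text
time: 19.23
tool_pos: [0.4961, -0.0535, 0.0722]
tcp_rot: [2.299, 2.108, -0.002]
wrist_force: [-1.9, -1.0, 2.6]
width: 0.655
grip_force: 16.2
```

Run:
```python
from h import *
c,h,m=blk("scene",250,355,175,250)
for r in range(196,232,2): print(r,''.join('#' if k else '.' for k in m[r,270:330]))
```

```text
scene area 303 hull [[310, 214], [305, 227], [287, 218], [292, 205], [303, 207]]
196 ............................................................
198 ............................................................
200 ............................................................
202 ............................................................
204 ............................................................
206 ......................###...................................
208 .....................########....##.........................
210 .....................##############.........................
212 ....................###############.........................
214 ...................################.#####...................
216 ..................#######################...................
218 .................#######################....................
220 ....................###################.....................
222 ........................##############......................
224 .............................########.......................
226 ..................................##........................
228 ............................................................
230 ............................................................
```

The shape is the same as the 60° state before. Finishing the turn, then releasing and backing off.

Emit:
{"fn": "play_rows", "kwargs": {
  "steps": [0.007,0,0.001,0,0.014,0,0.004,0,0.021,0,0.007,0,0.027,0,0.011,0,0.031,0,0.0145,0,0.031,0,0.0145,0]
}}

```text
time: 20.02
tool_pos: [0.499, -0.0213, 0.0566]
tcp_rot: [2.301, 2.108, 0.001]
wrist_force: [-1.3, 4.3, 4.6]
width: 0.653
grip_force: 18.4
```

Emit:
{"fn": "play_rows", "kwargs": {
  "steps": [0,0,0,0,0,0,0,0,0,0,0,0],
  "jaw": 40
}}

```text
time: 20.4
tool_pos: [0.4977, -0.0227, 0.0554]
tcp_rot: [2.301, 2.109, -0.004]
wrist_force: [-0.3, 0.0, 0.5]
width: 0.842
grip_force: 0.0
```

Emit:
{"fn": "play_rows", "kwargs": {
  "steps": [0,0,-0.04,0,-0.03,0,-0.08,0,-0.08,0,-0.08,0,-0.12,0,-0.08,0,-0.12,0,-0.08,0],
  "jaw": 0
}}

```text
time: 21.02
tool_pos: [0.4863, -0.1432, 0.1377]
tcp_rot: [2.304, 2.104, -0.004]
wrist_force: [-0.4, 0.4, 0.3]
width: 0.996
grip_force: 0.0
```

Run:
```python
from h import *
c,h,m=blk("scene",250,355,175,250)
t,h2,m2=blk("top",285,375,170,245)
cv2.imwrite("pics/c9.png",np.hstack([crop(c["pixels"],260,180,50,55,8),crop(t["pixels"],280,165,50,55,8)]))
x=t["pixels"].astype(int).mean(2)
for r in range(178,220): print(r,' '.join('%3d'%k for k in x[r,290:326]))
```

```text
scene area 374 hull [[305, 215], [302, 229], [294, 232], [285, 228], [285, 214], [294, 210]]
top area 213 hull [[308, 209], [297, 209], [297, 192], [309, 194]]
178  63  63  64  63  65  66  66  68  66  67  68  68  69  69  70  71  71  72  72  73  73  74  75 110 180  67  40  33  32  33  28  23  21  25  46  63
179  59  61  61  62  62  64  63  64  64  65  65  66  67  67  66  68  69  70  69  69  70  70  72 110 174  48  40  33  31  32  28  24  20  24  50  72
180  58  58  59  58  60  61  61  62  62  63  63  64  64  64  65  64  65  66  66  68  68  68  74 122 147  43  34  31  31  29  26  20  21  32  63  66
181  54  55  56  56  57  57  59  58  59  60  61  61  62  63  62  63  62  63  63  64  66  64  72 119 139  49  31  27  29  31  26  23  28  70 135 132
182  50  52  53  53  54  54  55  56  55  56  57  59  59  60  59  60  62  61  63  61  63  63  76 136 131  39  34  28  30  27  24  21  48 115 142 140
183  50  49  49  51  51  51  51  52  54  54  54  55  55  57  57  58  58  58  59  58  60  60  74 132 113  36  30  28  27  25  24  22  59 141 143 143
184  45  45  47  47  49  49  49  51  50  52  51  52 
[... 4575 characters left out ...]
 143 142 143 143 143 142 143 140 142 143 143 143 141 141 142 143 139 100  91  90  91  99 139 142 145 143 145
216 141 141 141 141 142 141 141 140 140 140 138 139 138 138 138 138 139 138 138 139 139 138 137 139 139 135  88  90  90  90 101 143 142 143 143 143
217 139 140 140 139 136 110 140 139 138 139 139 139 139 136 137 138 137 138 138 138 137 137 138 138 131  96  88  89  88  90 100 141 142 143 142 142
218 139 139 140 141 140 137 139 140 140 140 140 139 139 138 139 139 139 138 138 139 138 137 137 138 132  85  87  87  86  85  96 139 140 141 143 141
219 140 141 141 140 140 140 139 140 140 140 140 141 139 138 138 138 139 140 139 139 139 138 137 139 137 127  86  87  88  88  97 140 141 141 141 140
```

The bore is up: its dark arc shows in the top view at rows 195–198, cols 300–306. Measuring the block for a centred grasp.

Run:
```python
from h import *
c=cam("scene");t=cam("top")
for p,z in(((295.9,202),.056),((309.9,202),.056),((296,191.8),.056),((309.7,193.8),.056),((296.6,209.8),0),((310,209.6),0)): print("top",p,ray(t,*p,z).round(4))
for p,z in(((302.3,229.3),0),((294,232.4),0),((284.7,228.3),0),((284.7,213.7),.056),((294,209.7),.056),((305.3,214.7),.056)): print("scene",p,ray(c,*p,z).round(4))
print("bore", ray(t,303.4,197.3,.056))
to([.5,-.01,.12],0)
```

```text
top (295.9, 202) [ 0.4729 -0.0028  0.056 ]
top (309.9, 202) [ 0.4678 -0.0602  0.056 ]
top (296, 191.8) [ 0.5269 -0.0067  0.056 ]
top (309.7, 193.8) [ 0.5112 -0.063   0.056 ]
top (296.6, 209.8) [ 0.4748 -0.0043 -0.    ]
top (310, 209.6) [ 0.4709 -0.0606  0.    ]
scene (302.3, 229.3) [ 0.4709 -0.043   0.    ]
scene (294, 232.4) [ 0.4822 -0.0075  0.    ]
scene (284.7, 228.3) [ 0.5281 -0.0112  0.    ]
scene (284.7, 213.7) [ 0.5328 -0.0194  0.056 ]
scene (294, 209.7) [ 0.5243 -0.0642  0.056 ]
scene (305.3, 214.7) [ 0.4671 -0.0568  0.056 ]
bore [ 0.49484954 -0.03539039  0.056     ]
shift [0.1309 0.0024 0.0151] turn -0.086 n 2.19714617906201 tilt 0.019 yaz -0.086 xaz 1.484 q6 -0.228
```

Run:
```python
from h import *
to([.498,-.035,.03],-.08)
```

```text
shift [0.1072 0.0015 0.1054] turn -0.006 n 2.5064028552694912 tilt 0.019 yaz -0.086 xaz 1.484 q6 -0.228
```

Emit:
{"fn": "play_rows", "kwargs": {
  "steps": [0.05,0.001,0,0,0.1,0.0015,0.02,0,0.107,0.0015,0.03,0,0.107,0.0015,0.06,0,0.107,0.0015,0.1,0,0.107,0.0015,0.1054,0,0.107,0.0015,0.1054,0]
}}

```text
time: 22.1
tool_pos: [0.4983, -0.0361, 0.0305]
tcp_rot: [2.301, 2.11, -0.005]
wrist_force: [-0.3, 0.4, 0.2]
width: 1.001
grip_force: 0.0
```

Emit:
{"fn": "play_rows", "kwargs": {
  "steps": [0,0,0,0,0,0,0,0,0,0,0,0,0,0,0,0],
  "jaw": 110,
  "grip_force": 40
}}

```text
time: 22.6
tool_pos: [0.4996, -0.0363, 0.0322]
tcp_rot: [2.299, 2.108, -0.002]
wrist_force: [-1.6, -0.3, 7.4]
width: 0.652
grip_force: 43.1
```

Run:
```python
from h import *
x=np.array([np.cos(.736),np.sin(.736)]); o=np.array([.609,.2195]); g=o-.11*x; print(g)
to([*g,.04],2.307)
```

```text
[0.52747242 0.14565385]
shift [ 0.1836  0.0121 -0.0106] turn 0.748 n 3.071384550821639 tilt 0.022 yaz -0.087 xaz 1.484 q6 -0.01
```

Emit:
{"fn": "play_rows", "kwargs": {
  "steps": [0,0,-0.01,0,0.04,0.002,-0.01,0.15,0.08,0.005,-0.01,0.3,0.12,0.008,-0.01,0.45,0.15,0.01,-0.01,0.6,0.183,0.012,-0.01,0.748,0.183,0.012,-0.01,0.748,0.183,0.012,-0.01,0.748]
}}

```text
time: 23.6
tool_pos: [0.5252, 0.145, 0.0373]
tcp_rot: [2.912, 1.126, 0.005]
wrist_force: [-0.3, -0.3, -4.6]
width: 0.656
grip_force: 44.6
```

Run:
```python
from h import *
t=cam("top");c=cam("scene")
cv2.imwrite("pics/t9.png",t["pixels"]);cv2.imwrite("pics/s9.png",c["pixels"])
x=t["pixels"].astype(int)
to([.5275,.1457,.0315],2.307)
for p in((264,218),(286,206)): print(ray(c,*p,.006).round(3))
```

```text
shift [0.0024 0.0004 0.0059] turn -0.0 n 0.10626306545641874 tilt 0.02 yaz -0.835 xaz 0.736 q6 1.086
[ 0.635 -0.019  0.006]
[ 0.628 -0.147  0.006]
```

Emit:
{"fn": "play_rows", "kwargs": {
  "steps": [0.002,0,0.004,0,0.002,0,0.0065,0,0.002,0,0.0065,0]
}}

```text
time: 24.08
tool_pos: [0.5281, 0.1462, 0.0323]
tcp_rot: [2.913, 1.122, 0.008]
wrist_force: [-2.0, -0.7, 4.5]
width: 0.652
grip_force: 45.6
```

Emit:
{"fn": "play_rows", "kwargs": {
  "steps": [0,0,0,0,0,0,0,0,0,0,0,0],
  "jaw": 0
}}

```text
time: 24.45
tool_pos: [0.528, 0.1465, 0.0313]
tcp_rot: [2.913, 1.123, 0.009]
wrist_force: [-0.8, 0.4, -0.0]
width: 0.998
grip_force: 0.0
```

Emit:
{"fn": "play_rows", "kwargs": {
  "steps": [0,0,-0.05,0,0,0,-0.1,0,-0.03,0.01,-0.15,0,-0.06,0.02,-0.2,0,-0.09,0.03,-0.26,0,-0.12,0.04,-0.32,0,-0.14,0.05,-0.38,0,-0.15,0.06,-0.44,0,-0.16,0.07,-0.5,0,-0.16,0.08,-0.56,0]
}}

```text
time: 25.7
tool_pos: [0.4548, -0.0103, 0.5871]
tcp_rot: [2.913, 1.122, 0.01]
wrist_force: [0.2, 0.3, -0.6]
width: 0.999
grip_force: 0.0
```

Run:
```python
from h import *
to([.25,.226,.93],2.307); print(bot.read_state()["q"].round(3),bot.read_state()["tool_pos"].round(3))
```

```text
shift [ 0.0061 -0.3053 -0.3495] turn -0.001 n 7.734621423849171 tilt 0.021 yaz -0.835 xaz 0.735 q6 0.765
[-0.066 -0.182  1.459 -0.017  1.85   0.765] [ 0.455 -0.01   0.587]
```

Emit:
{"fn": "play_rows", "kwargs": {
  "steps": [0,-0.04,-0.044,0,0.001,-0.08,-0.088,0,0.002,-0.12,-0.132,0,0.003,-0.16,-0.176,0,0.004,-0.2,-0.22,0,0.005,-0.24,-0.264,0,0.006,-0.28,-0.308,0,0.006,-0.305,-0.35,0,0.006,-0.305,-0.35,0]
}}

```text
time: 26.82
tool_pos: [0.2505, 0.2271, 0.9305]
tcp_rot: [2.913, 1.128, 0.019]
wrist_force: [0.3, -0.3, -0.2]
width: 1.0
grip_force: 0.0
```

Emit:
{"fn": "play_rows", "kwargs": {
  "steps": [-0.06,0,0,0,-0.12,0,0,0,-0.18,0,0,0,-0.24,0,0,0,-0.24,0,0,0]
}}

```text
time: 27.45
tool_pos: [0.0706, 0.0629, 0.9144]
tcp_rot: [2.917, 1.12, 0.045]
wrist_force: [-0.5, 0.1, -0.5]
width: 1.001
grip_force: 0.0
```

Run:
```python
from h import *
to([.25,.226,.93],2.307); print(bot.read_state()["q"].round(3),bot.read_state()["tool_pos"].round(3))
```

```text
shift [ 0.2428 -0.0007 -0.0106] turn -0.003 n 4.049703222968897 tilt 0.033 yaz -0.838 xaz 0.734 q6 1.334
[ 0.538 -0.328  0.781 -0.046  2.662  1.334] [0.071 0.063 0.914]
```

Emit:
{"fn": "play_rows", "kwargs": {
  "steps": [0.06,0,-0.01,0,0.12,0,-0.03,0,0.18,0,-0.06,0,0.24,0,-0.1,0,0.24,0,-0.16,0]
}}

```text
time: 28.08
tool_pos: [0.2399, 0.2158, 0.9397]
tcp_rot: [2.919, 1.126, 0.066]
wrist_force: [-0.0, 1.1, 0.1]
width: 0.996
grip_force: 0.0
```

Emit:
{"fn": "play_rows", "kwargs": {
  "steps": [0,0,-0.06,0,0,0,-0.12,0]
}}

```text
time: 28.32
tool_pos: [0.2144, 0.1955, 0.9545]
tcp_rot: [-2.927, -1.129, -0.136]
wrist_force: [-0.6, -1.1, 0.3]
width: 0.997
grip_force: 0.0
```

Emit:
{"fn": "play_rows", "kwargs": {
  "steps": [0,0,-0.06,0,0,0,-0.12,0]
}}

```text
time: 28.58
tool_pos: [0.199, 0.1835, 0.9623]
tcp_rot: [-2.917, -1.127, -0.177]
wrist_force: [-0.8, -0.2, 0.3]
width: 0.999
grip_force: 0.0
```

Emit:
{"fn": "play_rows", "kwargs": {
  "steps": [0.06,0,0,0,0.12,0,0,0]
}}

```text
time: 28.82
tool_pos: [0.2362, 0.2188, 0.9404]
tcp_rot: [2.922, 1.128, 0.067]
wrist_force: [0.9, -0.0, -0.7]
width: 1.003
grip_force: 0.0
```

Run:
```python
from h import *
to([.25,.226,.93],2.307); print(bot.read_state()["q"].round(3),bot.read_state()["tool_pos"].round(3))
```

```text
shift [0.0147 0.0037 0.011 ] turn -0.0 n 0.31193026287484654 tilt 0.044 yaz -0.835 xaz 0.737 q6 1.484
[ 0.692  0.128  0.314 -0.048  2.661  1.484] [0.236 0.219 0.94 ]
```

Lean builds up when I pull upward at the q3/q5 limits, about 0.03–0.045 rad per call. So I'll make several short upward pulls.

Emit:
{"fn": "play_rows", "kwargs": {
  "steps": [-0.01,0,-0.06,0]
}}

```text
time: 28.95
tool_pos: [0.2255, 0.2095, 0.9463]
tcp_rot: [2.926, 1.13, 0.096]
wrist_force: [0.9, 0.6, 0.2]
width: 1.0
grip_force: 0.0
```

Emit:
{"fn": "play_rows", "kwargs": {
  "steps": [-0.01,0,-0.06,0]
}}

```text
time: 29.08
tool_pos: [0.2045, 0.1919, 0.9585]
tcp_rot: [-2.92, -1.128, -0.156]
wrist_force: [-0.8, -0.4, 0.1]
width: 1.002
grip_force: 0.0
```

Emit:
{"fn": "play_rows", "kwargs": {
  "steps": [-0.01,0,-0.06,0]
}}

```text
time: 29.2
tool_pos: [0.1872, 0.1774, 0.967]
tcp_rot: [-2.908, -1.124, -0.203]
wrist_force: [0.4, -0.3, 1.2]
width: 1.002
grip_force: 0.0
```

Emit:
{"fn": "play_rows", "kwargs": {
  "steps": [-0.01,0,-0.06,0]
}}

```text
time: 29.32
tool_pos: [0.1715, 0.1643, 0.9741]
tcp_rot: [-2.898, -1.12, -0.245]
wrist_force: [-0.1, -0.2, 1.3]
width: 1.002
grip_force: 0.0
```

Emit:
{"fn": "play_rows", "kwargs": {
  "steps": [-0.01,0,-0.06,0]
}}

```text
time: 29.45
tool_pos: [0.1561, 0.1516, 0.9804]
tcp_rot: [-2.887, -1.116, -0.286]
wrist_force: [-0.8, 0.6, 0.0]
width: 0.997
grip_force: 0.0
```

Emit:
{"fn": "play_rows", "kwargs": {
  "steps": [-0.01,0,-0.06,0]
}}

```text
time: 29.58
tool_pos: [0.1406, 0.139, 0.986]
tcp_rot: [-2.877, -1.113, -0.326]
wrist_force: [-0.7, 0.3, 0.2]
width: 0.999
grip_force: 0.0
```

Run:
```python
from h import *
to([.25,.226,.93],2.307); print(bot.read_state()["q"].round(3),bot.read_state()["tool_pos"].round(3))
```

```text
shift [0.1246 0.0066 0.0843] turn -0.002 n 2.5099280111861537 tilt 0.215 yaz -0.837 xaz 0.742 q6 1.475
[ 0.707 -0.045  0.311 -0.069  2.662  1.475] [0.141 0.139 0.986]
```

Emit:
{"fn": "play_rows", "kwargs": {
  "steps": [-0.025,0,-0.056,0]
}}

```text
time: 29.7
tool_pos: [0.1202, 0.1223, 0.9925]
tcp_rot: [-2.863, -1.108, -0.378]
wrist_force: [1.3, -0.8, -0.0]
width: 1.0
grip_force: 0.0
```

Emit:
{"fn": "play_rows", "kwargs": {
  "steps": [-0.025,0,-0.056,0]
}}

```text
time: 29.82
tool_pos: [0.0974, 0.1036, 0.9986]
tcp_rot: [-2.847, -1.101, -0.434]
wrist_force: [0.3, 0.7, -0.5]
width: 0.996
grip_force: 0.0
```

Emit:
{"fn": "play_rows", "kwargs": {
  "steps": [-0.025,0,-0.056,0]
}}

```text
time: 29.95
tool_pos: [0.077, 0.0838, 1.0035]
tcp_rot: [-2.828, -1.094, -0.486]
wrist_force: [-0.6, 0.6, 0.5]
width: 1.005
grip_force: 0.0
```

Emit:
{"fn": "play_rows", "kwargs": {
  "steps": [-0.025,0,-0.056,0]
}}

```text
time: 30.08
tool_pos: [0.0571, 0.0636, 1.0072]
tcp_rot: [-2.804, -1.095, -0.537]
wrist_force: [0.7, -0.2, -0.2]
width: 0.999
grip_force: 0.0
```

Emit:
{"fn": "play_rows", "kwargs": {
  "steps": [-0.025,0,-0.056,0]
}}

```text
time: 30.2
tool_pos: [0.0368, 0.0436, 1.0099]
tcp_rot: [-2.787, -1.083, -0.589]
wrist_force: [-0.6, 0.6, 0.3]
width: 1.001
grip_force: 0.0
```

Emit:
{"fn": "play_rows", "kwargs": {
  "steps": [-0.025,0,-0.056,0]
}}

```text
time: 30.32
tool_pos: [0.0161, 0.0239, 1.0115]
tcp_rot: [-2.768, -1.075, -0.641]
wrist_force: [-0.4, -0.3, -0.7]
width: 1.0
grip_force: 0.0
```

Run:
```python
from h import *
to([.25,.226,.93],2.307); print(bot.read_state()["q"].round(3),bot.read_state()["tool_pos"].round(3))
```

```text
shift [0.246  0.0006 0.2042] turn -0.007 n 5.327647372571666 tilt 0.438 yaz -0.842 xaz 0.754 q6 1.453
[ 0.741 -0.269  0.311 -0.119  2.662  1.453] [0.016 0.024 1.012]
```

Emit:
{"fn": "play_rows", "kwargs": {
  "steps": [-0.035,0,-0.05,0]
}}

```text
time: 30.45
tool_pos: [-0.0069, 0.0015, 1.012]
tcp_rot: [-2.746, -1.067, -0.699]
wrist_force: [0.3, 0.1, 0.1]
width: 0.998
grip_force: 0.0
```

Emit:
{"fn": "play_rows", "kwargs": {
  "steps": [-0.035,0,-0.05,0]
}}

```text
time: 30.58
tool_pos: [-0.0308, -0.0215, 1.0111]
tcp_rot: [-2.723, -1.058, -0.758]
wrist_force: [0.5, -0.7, 0.0]
width: 1.003
grip_force: 0.0
```

Emit:
{"fn": "play_rows", "kwargs": {
  "steps": [-0.035,0,-0.05,0]
}}

```text
time: 30.7
tool_pos: [-0.0544, -0.0441, 1.0088]
tcp_rot: [-2.699, -1.048, -0.816]
wrist_force: [0.9, -0.8, 0.7]
width: 1.001
grip_force: 0.0
```

Emit:
{"fn": "play_rows", "kwargs": {
  "steps": [-0.035,0,-0.05,0]
}}

```text
time: 30.82
tool_pos: [-0.078, -0.0666, 1.0051]
tcp_rot: [-2.675, -1.038, -0.874]
wrist_force: [1.1, 0.4, 0.1]
width: 0.997
grip_force: 0.0
```

Run:
```python
from h import *
to([.25,.226,.93],2.307); s=bot.read_state();print(s["q"].round(3),s["tool_pos"].round(3)); print(Ro.from_rotvec(s["tcp_rot"]).as_matrix().round(3).tolist())
```

```text
shift [ 0.3196 -0.0105  0.3107] turn -0.019 n 7.431273928788186 tilt 0.607 yaz -0.854 xaz 0.769 q6 1.406
[ 0.729 -0.44   0.311 -0.149  2.662  1.406] [-0.078 -0.067  1.005]
[[0.593, 0.655, 0.468], [0.573, -0.752, 0.326], [0.566, 0.075, -0.821]]
```

Emit:
{"fn": "play_rows", "kwargs": {
  "steps": [-0.045,0,-0.04,0]
}}

```text
time: 30.95
tool_pos: [-0.1026, -0.0916, 0.9995]
tcp_rot: [-2.65, -1.027, -0.936]
wrist_force: [-0.2, 0.9, 0.1]
width: 0.999
grip_force: 0.0
```

Emit:
{"fn": "play_rows", "kwargs": {
  "steps": [-0.045,0,-0.04,0]
}}

```text
time: 31.08
tool_pos: [-0.1275, -0.1171, 0.992]
tcp_rot: [-2.623, -1.015, -0.998]
wrist_force: [0.6, -0.1, -0.3]
width: 1.0
grip_force: 0.0
```

Emit:
{"fn": "play_rows", "kwargs": {
  "steps": [-0.045,0,-0.04,0]
}}

```text
time: 31.2
tool_pos: [-0.152, -0.1423, 0.983]
tcp_rot: [-2.596, -1.003, -1.06]
wrist_force: [1.1, 0.9, 1.0]
width: 0.998
grip_force: 0.0
```

```bash
cat >> h.py <<'E'
def tool():
    s=bot.read_state();R=Ro.from_rotvec(s["tcp_rot"]).as_matrix();print(s["q"].round(3),s["tool_pos"].round(4),"lean",np.arccos(-R[2,2]).round(3),"az",np.degrees(np.arctan2(R[1,2],R[0,2])).round(1),"R",R.round(3).tolist())
E
python3 - <<'E'
from h import *
tool(); t=cam("top");c=cam("scene"); cv2.imwrite("pics/t10.png",t["pixels"]);cv2.imwrite("pics/s10.png",c["pixels"])
for n in("scene","top"):
    x0,x1,y0,y1=(220,290,215,270) if n=="scene" else(240,290,165,225)
    _,h,m=blk(n,x0,x1,y0,y1,150 if n=="top" else 120)
    for r in range(y0,y1):
        if m[r].any(): print(r,x0,''.join('#' if k else '.' for k in m[r,x0:x1]))
E
```

```text
[ 0.728 -0.581  0.311 -0.198  2.663  1.351] [-0.152  -0.1423  0.983 ] lean 0.745 az 34.1 R [[0.523, 0.641, 0.562], [0.525, -0.761, 0.38], [0.671, 0.097, -0.735]]
scene area 363 hull [[262, 250], [247, 250], [245, 229], [261, 228]]
228 220 ......................................####............................
229 220 .........................#################............................
230 220 .........................#################............................
231 220 ..........................################............................
232 220 ..........................################............................
233 220 ..........................################............................
234 220 ..........................#################...........................
235 220 ..........................#################...........................
236 220 ..........................#################...........................
237 220 ..........................################............................
238 220 ..........................################............................

[... 1140 characters left out ...]
 ................########..........................
190 240 ...............##########.........................
191 240 ..............############........................
192 240 ............#####.....#####.......................
193 240 ...........######.###########.....................
194 240 ...........#################......................
195 240 ............###############.......................
196 240 .............############.........................
197 240 ..............##########..........................
198 240 ...............########...........................
199 240 .................#####............................
200 240 ..................###.............................
```

Run:
```python
from h import *
t=cam("top");c=cam("scene");x=t["pixels"].astype(int)
m=((x.min(2)>130)&(x.max(2)-x.min(2)<45)).astype(np.uint8)[180:204,245:275]
r=cv2.minAreaRect(np.argwhere(cv2.morphologyEx(m,cv2.MORPH_CLOSE,np.ones((5,5),np.uint8)))[:,::-1].astype(np.float32)+np.float32([245,180]))
b=cv2.boxPoints(r); w=np.array([ray(t,*p,.056)[:2] for p in b]); print("top centre",w.mean(0).round(4),ray(t,*r[0],.056).round(4)); e=np.roll(w,-1,0)-w; print(np.linalg.norm(e,axis=1).round(4),np.degrees(np.arctan2(e[:,1],e[:,0])).round(1))
X=np.array([np.cos(.736),np.sin(.736)]);Y=np.array([-X[1],X[0]]);o=np.array([.609,.2195])
for q in(w.mean(0),np.array([.528,.1465])): print("stand frame",((q-o)@X).round(4),((q-o)@Y).round(4))
# scene faces: bottom corners
print("scene bottom front corners",ray(c,247,250.6,0).round(4),ray(c,262.5,250.6,0).round(4))
tool(); to([.43,.06,.30])
```

```text
top centre [0.5317 0.1477] [0.5313 0.1477 0.056 ]
[0.063  0.0604 0.0619 0.0592] [ -39.9 -145.2  139.3   35.6]
stand frame -0.1055 -0.0013
stand frame -0.109 0.0003
scene bottom front corners [0.5384 0.1802 0.    ] [0.4958 0.15   0.    ]
[ 0.728 -0.576  0.311 -0.196  2.662  1.352] [-0.1497 -0.1399  0.984 ] lean 0.742 az 34.0 R [[0.525, 0.641, 0.56], [0.527, -0.761, 0.378], [0.669, 0.097, -0.737]]
shift [-0.0478  0.1536  0.9044] turn 0 n 15.309884133075393 tilt 0.742 yaz -0.871 xaz 0.788 q6 1.352
```

Run:
```python
from h import *
for p in([0,0,.96],[.15,.12,.90],[.35,.2,.78],[.42,.13,.5],[.4646,.102,.2],[.4646,.102,.107]): to(p)
```

```text
shift [ 0.1362 -0.0128  0.1544] turn 0 n 3.4379382942535957 tilt 0.742 yaz -0.871 xaz 0.788 q6 1.352
shift [ 0.238  -0.0137  0.328 ] turn 0 n 6.757840776095508 tilt 0.742 yaz -0.871 xaz 0.788 q6 1.352
shift [0.3049 0.0421 0.5586] turn 0 n 10.630365994121618 tilt 0.742 yaz -0.871 xaz 0.788 q6 1.352
shift [0.1175 0.1132 0.7778] turn 0 n 13.245692480997121 tilt 0.742 yaz -0.871 xaz 0.788 q6 1.352
shift [-0.0744  0.1342  1.0134] turn 0 n 17.08210958092989 tilt 0.742 yaz -0.871 xaz 0.788 q6 1.352
shift [-0.1366  0.1252  1.082 ] turn 0 n 18.294981933547504 tilt 0.742 yaz -0.871 xaz 0.788 q6 1.352
```

Emit:
{"fn": "play_rows", "kwargs": {
  "steps": [0.035,-0.003,0.04,0,0.07,-0.006,0.08,0,0.105,-0.01,0.118,0,0.136,-0.013,0.154,0,0.17,-0.013,0.2,0,0.204,-0.013,0.25,0,0.23,-0.014,0.305,0,0.24,-0.014,0.35,0,0.25,-0.005,0.4,0,0.25,-0.005,0.4,0]
}}

```text
time: 32.75
tool_pos: [0.1522, 0.1368, 0.8655]
tcp_rot: [-2.625, -1.066, -0.969]
wrist_force: [-0.6, -0.0, 0.0]
width: 1.001
grip_force: 0.0
```

Run:
```python
from h import *
tool()
for p in([.35,.2,.78],[.42,.13,.5],[.4646,.102,.2],[.4646,.102,.107]): to(p)
```

```text
[ 0.587 -0.671  1.257  0.015  1.881  1.396] [0.1522 0.1368 0.8655] lean 0.675 az 34.9 R [[0.54, 0.668, 0.512], [0.573, -0.737, 0.358], [0.617, 0.1, -0.781]]
shift [0.0903 0.077  0.1906] turn 0 n 3.7423289943953737 tilt 0.675 yaz -0.835 xaz 0.815 q6 1.396
shift [-0.0847  0.1473  0.4201] turn 0 n 7.552403140474928 tilt 0.675 yaz -0.835 xaz 0.815 q6 1.396
shift [-0.2616  0.1676  0.6672] turn 0 n 12.266441537168824 tilt 0.675 yaz -0.835 xaz 0.815 q6 1.396
shift [-0.319   0.1583  0.7398] turn 0 n 13.683995128410055 tilt 0.675 yaz -0.835 xaz 0.815 q6 1.396
```

Emit:
{"fn": "play_rows", "kwargs": {
  "steps": [0.01,0.02,0.055,0,0.015,0.04,0.11,0,0.01,0.06,0.165,0,0,0.08,0.22,0,-0.02,0.1,0.275,0,-0.045,0.12,0.325,0,-0.07,0.135,0.375,0,-0.09,0.147,0.42,0,-0.12,0.152,0.465,0,-0.155,0.157,0.515,0]
}}

```text
time: 34.0
tool_pos: [0.4408, 0.1044, 0.3819]
tcp_rot: [-2.644, -1.031, -0.974]
wrist_force: [0.1, 0.3, -0.2]
width: 1.002
grip_force: 0.0
```

Run:
```python
from h import *
tool()
g=np.array([.528,.1465])-.02*np.array([.741,.671]); print(g)
for p in([.4646,.102,.2],[.455,.095,.107],[*g,.032]): to(p,-.834)
```

```text
[-0.13  -0.621  2.239  0.497  1.037  0.548] [0.4408 0.1044 0.3819] lean 0.676 az 33.6 R [[0.555, 0.648, 0.521], [0.557, -0.755, 0.346], [0.618, 0.098, -0.78]]
[0.51318 0.13308]
shift [-0.1005 -0.0006  0.1535] turn -0.027 n 3.0578690375803976 tilt 0.676 yaz -0.861 xaz 0.787 q6 0.548
shift [-0.1671 -0.0107  0.2187] turn -0.027 n 4.590493326542831 tilt 0.676 yaz -0.861 xaz 0.787 q6 0.548
shift [-0.16   -0.0091  0.3207] turn -0.027 n 5.9744201887330295 tilt 0.676 yaz -0.861 xaz 0.787 q6 0.548
```

Emit:
{"fn": "play_rows", "kwargs": {
  "steps": [-0.022,0,0.057,-0.027,-0.044,0,0.114,-0.027,-0.066,0.001,0.172,-0.027,-0.087,0.0025,0.2287,-0.027,-0.087,0.0025,0.2287,-0.027,-0.087,0.0025,0.2287,-0.027]
}}

```text
time: 34.75
tool_pos: [0.5135, 0.1336, 0.1537]
tcp_rot: [-2.636, -1.071, -0.983]
wrist_force: [0.1, 0.6, -0.0]
width: 0.999
grip_force: 0.0
```

Run:
```python
from h import *
tool()
to([.51318,.13308,.034],-.834)
```

```text
[-0.017 -0.221  2.434  0.845  0.495  0.111] [0.5135 0.1336 0.1537] lean 0.677 az 33.5 R [[0.536, 0.663, 0.523], [0.578, -0.739, 0.346], [0.616, 0.116, -0.779]]
shift [-0.0742 -0.0138  0.0929] turn -0.006 n 1.99519679388794 tilt 0.677 yaz -0.84 xaz 0.823 q6 0.111
```

Emit:
{"fn": "play_rows", "kwargs": {
  "steps": [-0.019,-0.0035,0.023,0,-0.037,-0.007,0.046,0,-0.056,-0.01,0.07,0,-0.074,-0.014,0.09,0,-0.074,-0.014,0.09,0,-0.074,-0.014,0.09,0]
}}

```text
time: 35.5
tool_pos: [0.514, 0.1323, 0.0398]
tcp_rot: [-2.634, -1.072, -0.993]
wrist_force: [-0.4, -0.4, 1.9]
width: 0.999
grip_force: 0.0
```

Run:
```python
from h import *
tool()
to([.51318,.13308,.034],-.834)
```

```text
[-0.021  0.037  2.502  1.541  0.366 -0.65 ] [0.514  0.1323 0.0398] lean 0.684 az 33.2 R [[0.531, 0.662, 0.528], [0.578, -0.739, 0.346], [0.62, 0.121, -0.775]]
shift [-0.0036 -0.0019  0.0044] turn -0.006 n 0.09920184684087778 tilt 0.684 yaz -0.84 xaz 0.827 q6 -0.65
```

Emit:
{"fn": "play_rows", "kwargs": {
  "steps": [-0.002,-0.002,0.003,0,-0.002,-0.002,0.003,0,-0.002,-0.002,0.003,0],
  "jaw": 78,
  "grip_force": 20
}}

```text
time: 35.88
tool_pos: [0.512, 0.1336, 0.0341]
tcp_rot: [-2.635, -1.071, -0.989]
wrist_force: [0.2, -2.5, 3.7]
width: 0.694
grip_force: 3.7
```

Emit:
{"fn": "play_rows", "kwargs": {
  "steps": [0,0,0,0,0,0,0,0],
  "jaw": 84
}}

```text
time: 36.12
tool_pos: [0.5121, 0.1336, 0.0343]
tcp_rot: [-2.635, -1.07, -0.989]
wrist_force: [-3.7, -5.1, 11.8]
width: 0.678
grip_force: 18.6
```

Emit:
{"fn": "play_rows", "kwargs": {
  "steps": [0,0,0,0,0,0,0,0],
  "jaw": 87
}}

```text
time: 36.38
tool_pos: [0.5121, 0.1336, 0.0343]
tcp_rot: [-2.635, -1.07, -0.989]
wrist_force: [-3.9, -4.7, 11.7]
width: 0.68
grip_force: 18.6
```

The block is held lightly between the leaned fingers. Sliding it toward the fence with a loosened grip.

Emit:
{"fn": "play_rows", "kwargs": {
  "steps": [0,0,0,0,0.0094,0,0.0075,0,0.0187,0,0.015,0,0.0281,0,0.0224,0,0.0375,0,0.03,0,0.0469,0,0.0374,0,0.0469,0,0.0374,0],
  "jaw": 81
}}

```text
time: 37.25
tool_pos: [0.5573, 0.1746, 0.0341]
tcp_rot: [-2.634, -1.071, -0.989]
wrist_force: [3.5, 2.5, 3.6]
width: 0.686
grip_force: 14.8
```

```bash
cat >> h.py <<'E'
Xs=np.array([np.cos(.736),np.sin(.736)]);Ys=np.array([-Xs[1],Xs[0]]);os_=np.array([.609,.2195])
def st(p): d=np.array(p)[:2]-os_; return np.round([d@Xs,d@Ys],4)
E
python3 - <<'E'
from h import *
tool(); print("tcp in stand",st(bot.read_state()["tool_pos"]))
t=cam("top");c=cam("scene");cv2.imwrite("pics/t11.png",t["pixels"]);cv2.imwrite("pics/s11.png",c["pixels"])
_,h,m=blk("scene",205,280,215,270,110)
for r in range(218,262):print(r,''.join('#' if k else '.' for k in m[r,205:275]))
E
```

```text
[ 0.09   0.135  2.407  1.638  0.304 -0.655] [0.5573 0.1746 0.0341] lean 0.682 az 33.5 R [[0.533, 0.663, 0.526], [0.577, -0.739, 0.347], [0.619, 0.118, -0.776]]
tcp in stand [-0.0685  0.0014]
scene area 379 hull [[244, 228], [244, 251], [228, 253], [228, 231]]
218 ......................................................................
219 ......................................................................
220 ......................................................................
221 ......................................................................
222 ......................................................................
223 ......................................................................
224 ......................................................................
225 ......................................................................
226 ......................................................................
227 ......................................................................
228 .......................................#..............................
229 ...........
[... 1759 characters left out ...]
.........................
253 .......................#..............................................
254 ......................................................................
255 ......................................................................
256 ......................................................................
257 ......................................................................
258 ......................................................................
259 ......................................................................
260 ......................................................................
261 ......................................................................
```

Emit:
{"fn": "play_rows", "kwargs": {
  "steps": [0.0078,0,0.0062,0,0.0156,0,0.0125,0,0.0234,0,0.0187,0,0.0312,0,0.0249,0,0.0312,0,0.0249,0],
  "jaw": 79
}}

```text
time: 38.02
tool_pos: [0.5854, 0.2003, 0.0326]
tcp_rot: [-2.636, -1.071, -0.985]
wrist_force: [3.4, 0.2, 2.5]
width: 0.691
grip_force: 9.2
```

Emit:
{"fn": "play_rows", "kwargs": {
  "steps": [0.0016,0,0.0012,0,0.0031,0,0.0025,0,0.0047,0,0.0037,0,0.0047,0,0.0037,0]
}}

```text
time: 38.52
tool_pos: [0.589, 0.2035, 0.0323]
tcp_rot: [-2.637, -1.071, -0.984]
wrist_force: [-3.6, -3.2, 10.6]
width: 0.691
grip_force: 10.9
```

Run:
```python
from h import *
tool(); print("tcp in stand",st(bot.read_state()["tool_pos"]))
t=cam("top");c=cam("scene");cv2.imwrite("pics/t12.png",t["pixels"]);cv2.imwrite("pics/s12.png",c["pixels"])
_,h,m=blk("scene",205,280,215,270,110)
```

```text
[ 0.153  0.197  2.332  1.644  0.265 -0.607] [0.589  0.2035 0.0323] lean 0.678 az 33.4 R [[0.535, 0.662, 0.524], [0.578, -0.74, 0.345], [0.616, 0.118, -0.779]]
tcp in stand [-0.0256  0.0016]
scene area 369 hull [[231, 253], [215, 252], [212, 231], [231, 231]]
```

Fence contact has shown up as about -5 N along the approach. A little more, then I'll release.

Emit:
{"fn": "play_rows", "kwargs": {
  "steps": [0.0008,0,0.0006,0,0.0016,0,0.0012,0,0.0016,0,0.0012,0]
}}

```text
time: 39.05
tool_pos: [0.5901, 0.2045, 0.032]
tcp_rot: [-2.638, -1.07, -0.984]
wrist_force: [-5.9, -5.2, 11.0]
width: 0.693
grip_force: 11.6
```

Emit:
{"fn": "play_rows", "kwargs": {
  "steps": [0,0,0,0,0,0,0,0,0,0,0,0],
  "jaw": 40
}}

```text
time: 39.42
tool_pos: [0.5901, 0.2055, 0.0314]
tcp_rot: [-2.636, -1.072, -0.982]
wrist_force: [-0.0, 0.1, -0.4]
width: 0.843
grip_force: 0.0
```

Run:
```python
from h import *
tool(); print("tcp in stand",st(bot.read_state()["tool_pos"]))
_,h,m=blk("scene",200,280,215,270,110)
for r in range(226,258):print(r,''.join('#' if k else '.' for k in m[r,200:250]))
```

```text
[ 0.157  0.201  2.328  1.643  0.263 -0.604] [0.5901 0.2055 0.0314] lean 0.677 az 33.5 R [[0.536, 0.663, 0.522], [0.578, -0.739, 0.346], [0.615, 0.117, -0.78]]
tcp in stand [-0.0234  0.0023]
scene area 372 hull [[231, 252], [215, 253], [213, 231], [231, 231]]
226 ..................................................
227 ..................................................
228 ..................................................
229 ..................................................
230 ..............................#...................
231 .............##...........######..................
232 ............####################..................
233 ...............#################..................
234 ...............#################..................
235 ...............#################..................
236 ...............#################..................
237 ..............##################..................
238 ..............##################..................
239 ..............##################..................
240 ..............##################..................
241 ............
[... 218 characters left out ...]
....################....................
246 ...............###############....................
247 ...............##############.....................
248 ...............#############......................
249 ...............#############......................
250 ...............##############.....................
251 ...............#################..................
252 ...............#################..................
253 ...............############.......................
254 .................#................................
255 ..................................................
256 ..................................................
257 ..................................................
```

Released. Backing out along the approach line, then closing the fingers for a gentle seating push on the front face.

Emit:
{"fn": "play_rows", "kwargs": {
  "steps": [0,0,0,0,-0.0117,0,-0.0093,0,-0.0234,0,-0.0187,0,-0.035,0,-0.028,0,-0.047,0,-0.0374,0,-0.055,0,-0.0436,0,-0.055,0,-0.0436,0],
  "jaw": 20
}}

```text
time: 40.35
tool_pos: [0.5381, 0.1581, 0.0323]
tcp_rot: [-2.637, -1.07, -0.984]
wrist_force: [0.1, -0.7, -0.6]
width: 0.924
grip_force: 0.0
```

Emit:
{"fn": "play_rows", "kwargs": {
  "steps": [0,0,0,0,0,0,0,0,0,0,0,0,0,0,0,0,0,0,0,0,0,0,0,0],
  "jaw": 255
}}

```text
time: 41.1
tool_pos: [0.5387, 0.1588, 0.0323]
tcp_rot: [-2.636, -1.072, -0.984]
wrist_force: [0.3, -0.6, 0.8]
width: 0.0
grip_force: 0.0
```

Run:
```python
from h import *
tool(); print("tcp in stand",st(bot.read_state()["tool_pos"]),bot.read_state()["width"])
t=cam("top");c=cam("scene")
A=crop(c["pixels"],200,215,60,50,6.6);B=crop(t["pixels"],225,160,60,50,6.6)
cv2.imwrite("pics/c13.png",np.hstack([A,B]))
```

```text
[ 0.053  0.105  2.447  1.623  0.324 -0.672] [0.5387 0.1588 0.0323] lean 0.678 az 33.4 R [[0.535, 0.663, 0.524], [0.578, -0.739, 0.346], [0.616, 0.118, -0.779]]
tcp in stand [-0.0929  0.0022] 0.0004995327352523002
```

View pics/c13.png

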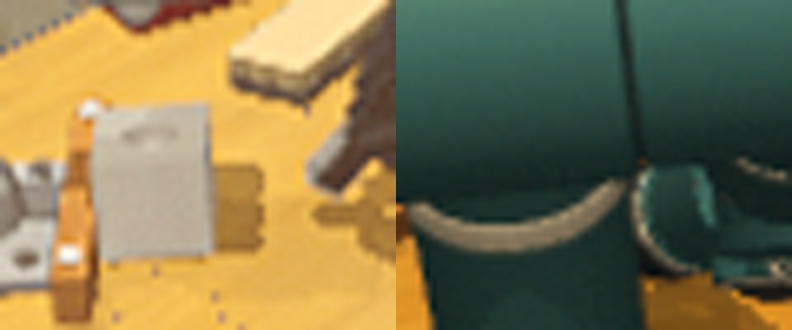

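The block sits against the fence with the bore up, its ellipse at (150,133) in the crop. Checking its sideways centring against the fence screws in the same view.

Run:
```python
from h import *
c=cam("scene"); S=lambda x,y:(200+x/6.6-.42,215+y/6.6-.42)
s1=ray(c,*S(70,254),.031);s2=ray(c,*S(92,107),.031);b=ray(c,*S(150,133),.056)
print("screw mid",st((s1+s2)/2),"s1",st(s1),"s2",st(s2),"bore",st(b))
for p,z in(((98,262),0),((214,250),0),((92,172),.056),((213,165),.056),((209,104),.056),((97,108),.056)): print(p,st(ray(c,*S(*p),z)))
```

```text
screw mid [ 0.0362 -0.0037] s1 [0.036  0.0674] s2 [ 0.0364 -0.0748] bore [-0.0004 -0.0014]
(98, 262) [0.0285 0.028 ]
(214, 250) [-0.029   0.0238]
(92, 172) [0.0257 0.0332]
(213, 165) [-0.0332  0.0335]
(209, 104) [-0.0287 -0.0273]
(97, 108) [ 0.0281 -0.0299]
```

Emit:
{"fn": "play_rows", "kwargs": {
  "steps": [0.0094,0,0.0075,0,0.0187,0,0.015,0,0.0281,0,0.0224,0,0.0281,0,0.0224,0]
}}

```text
time: 41.75
tool_pos: [0.5667, 0.1837, 0.0327]
tcp_rot: [-2.635, -1.073, -0.986]
wrist_force: [-0.1, 0.1, 1.4]
width: 0.004
grip_force: 0.0
```

Emit:
{"fn": "play_rows", "kwargs": {
  "steps": [0.0016,0,0.0012,0,0.0031,0,0.0025,0,0.0031,0,0.0025,0]
}}

```text
time: 42.12
tool_pos: [0.5684, 0.1853, 0.0322]
tcp_rot: [-2.636, -1.071, -0.985]
wrist_force: [0.5, -0.1, 0.1]
width: -0.0
grip_force: 0.0
```

Emit:
{"fn": "play_rows", "kwargs": {
  "steps": [0.0012,0,0.001,0,0.0023,0,0.0019,0,0.0023,0,0.0019,0]
}}

```text
time: 42.5
tool_pos: [0.5708, 0.1874, 0.0322]
tcp_rot: [-2.636, -1.071, -0.985]
wrist_force: [-0.5, -0.4, 0.4]
width: 0.003
grip_force: 0.0
```

Emit:
{"fn": "play_rows", "kwargs": {
  "steps": [0.0008,0,0.0006,0,0.0016,0,0.0012,0,0.0016,0,0.0012,0]
}}

```text
time: 42.88
tool_pos: [0.5723, 0.1888, 0.0322]
tcp_rot: [-2.636, -1.072, -0.985]
wrist_force: [-0.5, -0.2, 0.3]
width: 0.004
grip_force: 0.0
```

Emit:
{"fn": "play_rows", "kwargs": {
  "steps": [0.0008,0,0.0006,0,0.0012,0,0.001,0,0.0012,0,0.001,0]
}}

```text
time: 43.25
tool_pos: [0.5734, 0.1898, 0.0322]
tcp_rot: [-2.636, -1.072, -0.985]
wrist_force: [0.4, 0.5, -0.2]
width: -0.002
grip_force: 0.0
```

Emit:
{"fn": "play_rows", "kwargs": {
  "steps": [0.0008,0,0.0006,0,0.0016,0,0.0012,0,0.0016,0,0.0012,0]
}}

```text
time: 43.62
tool_pos: [0.5744, 0.1907, 0.0318]
tcp_rot: [-2.637, -1.071, -0.984]
wrist_force: [-2.0, -2.7, 2.4]
width: 0.001
grip_force: 2.1
```

Emit:
{"fn": "play_rows", "kwargs": {
  "steps": [0.0008,0,0.0006,0,0.0012,0,0.001,0,0.0012,0,0.001,0]
}}

```text
time: 44.0
tool_pos: [0.5746, 0.1909, 0.0312]
tcp_rot: [-2.639, -1.071, -0.982]
wrist_force: [-11.3, -8.4, 9.3]
width: 0.001
grip_force: 6.6
```

The seating push reached about 14 N with no further travel, so the block is flush. Backing off and making a last check.

Emit:
{"fn": "play_rows", "kwargs": {
  "steps": [-0.008,0,-0.0062,0,-0.02,0,-0.016,0,-0.035,0,-0.028,0,-0.05,0,-0.04,0,-0.066,0,-0.053,0,-0.066,0,-0.053,0,-0.066,0,-0.053,0]
}}

```text
time: 44.88
tool_pos: [0.5133, 0.1354, 0.0332]
tcp_rot: [-2.636, -1.071, -0.986]
wrist_force: [-0.3, 0.3, 0.3]
width: 0.003
grip_force: 0.0
```

Run:
```python
from h import *
tool()
c,h,m=blk("scene",205,250,215,270,110)
L=[(r,np.where(m[r])[0].min(),np.where(m[r])[0].max()) for r in range(228,258) if m[r].any()]
print(L)
```

```text
[-0.011  0.054  2.502  1.582  0.359 -0.684] [0.5133 0.1354 0.0332] lean 0.679 az 33.4 R [[0.535, 0.662, 0.525], [0.577, -0.74, 0.346], [0.617, 0.118, -0.778]]
scene area 391 hull [[230, 253], [215, 253], [213, 231], [230, 231]]
[(231, np.int64(213), np.int64(230)), (232, np.int64(212), np.int64(230)), (233, np.int64(215), np.int64(230)), (234, np.int64(215), np.int64(231)), (235, np.int64(215), np.int64(231)), (236, np.int64(215), np.int64(231)), (237, np.int64(214), np.int64(231)), (238, np.int64(214), np.int64(231)), (239, np.int64(214), np.int64(231)), (240, np.int64(214), np.int64(231)), (241, np.int64(214), np.int64(231)), (242, np.int64(214), np.int64(231)), (243, np.int64(214), np.int64(231)), (244, np.int64(214), np.int64(231)), (245, np.int64(214), np.int64(231)), (246, np.int64(215), np.int64(231)), (247, np.int64(215), np.int64(231)), (248, np.int64(215), np.int64(231)), (249, np.int64(215), np.int64(231)), (250, np.int64(215), np.int64(231)), (251, np.int64(215), np.int64(231)), (252, np.int64(215), np.int64(231)), (253, np.int64(215), np.int64(230)), (254, np.int64(217), np.int64(217))]
```

Emit:
{"fn": "play_rows", "kwargs": {
  "steps": [0.035,0.007,-0.045,0,0.045,0.035,-0.095,0,0.05,0.065,-0.14,0,0.055,0.1,-0.18,0,0.065,0.135,-0.22,0,0.068,0.16,-0.246,0,0.068,0.16,-0.246,0]
}}

```text
time: 45.8
tool_pos: [0.529, -0.0307, 0.289]
tcp_rot: [-2.639, -1.072, -0.993]
wrist_force: [-0.5, -0.5, -0.0]
width: -0.002
grip_force: 0.0
```

Run:
```python
from h import *
t=cam("top");c=cam("scene")
im=t["pixels"].astype(int);m=(im.max(2)-im.min(2)<45)&(im.min(2)>70)
for r in range(166,206):print(r,''.join('#' if k and im[r,218+i].min()>130 else '+' if k else 'o' if im[r,218+i,2]-im[r,218+i,0]>90 else '.' for i,k in enumerate(m[r,218:270])))
X=lambda x,y,z:[*(os_+x*Xs+y*Ys),z]
for y in(-.028,0,.028): print(y,"front top",proj(t,X(-.028,y,.056)).round(1),"front bottom",proj(t,X(-.028,y,0)).round(1),"back top",proj(t,X(.028,y,.056)).round(1))
```

```text
166 ooooo..++.......+++####+++...........ooooooooooooooo
167 oooooo.++........+++++++............oooooooooooooooo
168 oooooo..++.........++++...........oooooooooooooooooo
169 oooooo..+++.........+.............oooooooooooooooooo
170 oooooo+..++.....................oooooooooooooooooooo
171 ooooo#+.++++..................+..ooooooooooooooooooo
172 oooo.#+.++++.++.................oo.ooooooooooooooooo
173 oooo+#++++++++++............oooo...ooooooooooooooooo
174 ooo#++++++++++++..........ooooo....ooooooooooooooooo
175 o###+++#####+++...+......+.oo......ooooooooooooooooo
176 ####+.+++#++++....++++..+#.........ooooooooooooooooo
177 +###+..++++++....++++########...oooooooooooooooooooo
178 +####..++++++....++++########+..oooooooooooooooooooo
179 +####..++++++..++++++++++++++++..ooooooooooooooooooo
180 ####++++++++++.++++++++++++++++++.oooooooooooooooooo
181 ###++##++++++#++++++++++###+++++++oooooooooooooooooo
182 ####+#########..++++++++###+++++++oooooooooooooooooo
183 ++###########.oo++++++++++++++++++.ooooooooooooooooo
184 o.+#####++#.oooo++++++++++++++++++.ooooooooooooooooo
185 ...+###+++.oo
[... 716 characters left out ...]
.......
198 .+......................................o...........
199 ....................................................
200 ....................................................
201 ....................................................
202 ....................................................
203 .....+.......+......................................
204 ++...+..............................................
205 +.++.............+..................................
-0.028 front top [251.1 180.3] front bottom [252.4 188.6] back top [242.3 173.6]
0 front top [246.2 184. ] front bottom [247.6 192.3] back top [237.4 177.2]
0.028 front top [241.3 187.7] front bottom [242.8 196. ] back top [232.5 180.8]
```

The block's edges in the top view (front-right edge at col 252, front-bottom line) match the predicted flush and centred place within about 2–3 mm. Handing in.

```bash
python3 -c "
from workcell import bot
print(bot.finish_job())"
```

```text
the job is handed in; nothing more can be done
None
```

I tipped the block twice so the bore looks up, seated it against the fence under the guide bush, released it and handed the job in at about 46 s. It checks as flush, with the bore centred to an estimated 2–3 mm; the hand-in gave no verdict.

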